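Stand the drained measures on their discs

TASK

The two conical measures have drained in the sloping rack: take them out and stand each one upright on the disc of its own colour on the grey tray, with its whole foot on the disc. They are top-heavy on a narrow foot, so never drop them or let one fall over: set them down, let go gently and see that each stays standing still. Do not shift or tip the bottle, the tube rack or the jar.

Things in the scene. Friction and masses are not known exactly. Their poses are not given: they have to be found in the camera images.
- measure_yellow: Hollow white conical measure, yellow rim band, about 150 g, top-heavy (mass centre about 90 mm up). Origin: centre of the foot's underside; z: axis, foot to rim. 150 mm tall: foot 32 mm wide, 6 thick; stem 16 wide to 25 up; cone 18 to 54 wide at 25 to 100 up; cylindrical yellow band 54 wide, 3 mm wall, 100 to 150 up: grip across it, best from the rim end. Starts in either rack bay, leaning 35 degrees.
- measure_purple: Hollow white conical measure, purple rim band, about 150 g, top-heavy (mass centre about 90 mm up). Origin: centre of the foot's underside; z: axis, foot to rim. 150 mm tall: foot 32 mm wide, 6 thick; stem 16 wide to 25 up; cone 18 to 54 wide at 25 to 100 up; cylindrical purple band 54 wide, 3 mm wall, 100 to 150 up: grip across it, best from the rim end. Starts in either rack bay, leaning 35 degrees.
- disc_yellow: Flat yellow disc, 60 mm in diameter and 6 mm thick, fixed on the standing tray. Origin: centre of its underside (at the tray's top); its top is 6 mm above. Its place on the tray varies, and the two discs may be swapped; their centres are about 100 to 125 mm apart.
- disc_purple: Flat purple disc, 60 mm in diameter and 6 mm thick, fixed on the standing tray. Origin: centre of its underside (at the tray's top); its top is 6 mm above. Its place on the tray varies, and the two discs may be swapped; their centres are about 100 to 125 mm apart.
- rack: Fixed white and blue sloping rack, left or right of the robot. Origin: centre of its base's underside; base 160 (x) by 240 mm (y). Bays at y = +-52.5 mm: foot on a ledge at x 45, z 35, axis leaning 35 degrees to -x; two pads bear on the band's -x side 100 to 108 mm above the foot. Draw measures out along their axis. Top: cross bar along y, centre x -45, z 99, 12 mm square, 235 long.
- tray: Grey standing tray, a flat slab 210 mm (x) by 250 mm (y) by 8 mm high, fixed; origin: centre of its underside, on the bench. The two discs lie on its -x half, the bottle stands on its +x half. It is on the other side of the robot from the rack.
- bottle: Clear bottle with white cap, 56 mm in diameter, 145 mm tall, 350 g, standing loose on the tray close to the discs; origin: centre of its underside. To be left alone.
- tube_rack: White foam block 126 mm (x) by 60 mm (y) by 35 mm, with capped tubes standing in it (one piece, 600 g, 115 mm tall over the yellow caps), loose on the bench between rack and tray; origin: centre of its underside. To be left alone.
- jar: Green glass jar with lime lid, 90 mm in diameter, 85 mm tall, 450 g, loose on the bench between rack and tray, nearer the robot than the tube rack; origin: centre of its underside. To be left alone.
Not all that is in view belongs to the job. What is shaped like the measure_yellow but pink is not meant.

How it is judged:
By the outcome, as a careful person would: the job done as asked, in the order asked, and still so for the second after the job is handed in, with the robot touching nothing.
It also fails if it takes over 72 s, if anything falls off the work surface, if the arm or the gripper's body presses on something with over 40 N, if the wrist force passes 120 N, or if a joint passes its speed limit or range.

ROBOT

A 6-joint arm with a two-finger parallel gripper is mounted at the origin on the work surface. World frame = base frame: x ahead of the robot, y to its left, z up, the work surface at z = 0. Lengths are in mm, angles in rad, forces in N, time in s.
With the tool pointing down it reaches from about 350 to 975 mm from the base axis. Payload 7.1 kg.
Tool frame: the origin (TCP) lies at the very end of the fingers, on their centre line; the grasp point (between the pads) lies 19 mm behind it; y points along the fingers, x is the direction in which the jaws open and shut, and the axes are right-handed (so a half turn about y gives the same grasp; the last joint's range is limited). The gripper opens to 88 mm and grips with 3 to 60 N. Pads are 20 mm wide; open, the fingers measure 115 mm over their backs; the gripper's body (75 mm by 178 mm) begins 61 mm behind the grasp point.
Start: joints at [1.286, 0.423, 1.63, -0, 1.089, -0.019], TCP at [164.144, 603.043, 222.675] pointing down, gripper open.
Joint ranges: [-3, 3], [-0.9, 2.11], [0.09, 2.58], [-1.31, 4.45], [0.11, 2.69], [-2.54, 2.54]. Speed limits (rad/s): [2.39, 2.39, 3.01, 3.14, 3.14, 3.14].

INTERFACE

Orientations are given as a rotation vector (axis times angle).
In Python, from workcell import ctrl gives the robot as it stands. The module is installed in compiled form; this text tells all that it offers.
- The arm moves only by the tool jog_arm, never from a script. Its argument "steps" is a list of rows, each an object with "turn": the turn, a rotation vector about the world's x, y, z scaled (see below), a list of three; "dp": the shift along the world's x, y, z scaled (see below), a list of three; "claw": the opening, from 0 (shut) to 1 (fully open). In form: [{"turn": [wx, wy, wz], "dp": [x, y, z], "claw": claw}, ...]. A call has 1 to 12 rows; each row is the pose to reach, as a shift and turn from the pose measured when the call began, turning the shorter way round; what a row does not reach only later rows make up. The controller multiplies each number of a shift by 80 mm and each number of a turn by pi rad. A row lasts 1/12 s, in which the tool goes at most 41.7 mm and 7.16 degrees, less where a joint would pass 70% of its speed; a pose out of reach is approached as far as the arm can. A call with a number of a shift or a turn outside -1 to 1 is refused whole. A call with a gripper value outside its range is refused whole. The fingers move at their own pace and stop on an object; the grip force is fixed at half the most. Time passes only in rows, so rows that repeat a pose let the fingers close. It gives the time, the measured TCP pose, the force and the opening at its end, in the units of the state.
- ctrl.get_obs(): the state, without advancing time (a new reading comes with each control period).
- ctrl.get_image(name): name is "side" or "top" or "wrist"; returns a dict with "img" (420x560x3 uint8, red, green, blue), "range_z" (420x560 float32, mm along the optical axis (not along the pixel's ray), 0 where there is no reading), "fovy" (degrees; the focal length in pixels is half the picture's height over the tangent of half this angle, whatever the lens; pixels are square), "cx", "cy" (the principal point, pixels), "camera_from_world" (4x4, takes a point from world to camera coordinates); the wrist camera has in their place "hand_eye" (4x4, takes a point from camera to tool coordinates, whose origin is the TCP and whose axes are the tool frame's). Camera axes: x right, y down, z forward; pixel columns grow to the right and rows downward; lengths in mm; the calibration is good to about 2 mm. A picture is of the moment at which its call begins: read the wrist's pose just before it.
- ctrl.close_job(): hands the job in, once; it reports no verdict.
The state is a dict: "t": time; "qpos": joint angles; "qvel": joint speeds; "joint_torque": joint torques, N m; "ee_pos": TCP position; "orientation": TCP orientation; "ft_force": force on the tool from outside, world axes, zero at the start; "moment": the same for the moment, N m; "width": finger opening in mm.
Only numpy, scipy, OpenCV 4.12 (cv2) and the standard library are available. Lean on these libraries where they do the work, as an engineer would, in place of code of your own. Each camera call takes 0.05 s, during which the arm holds its last target.

## Working session

There is one attempt and no reset: what is moved stays moved. The work goes in short steps, Python scripts to look and compute and a tool call to move; the robot and the scene stay as the last step left them, time stands still between calls to the robot, and variables do not carry over. Pictures are saved under pics/ and viewed, and the job is handed in when it is done.

Besides the shell and the picture viewer there is one more tool, called after "Emit:" by a JSON object that holds its "fn" and its "kwargs", one argument or row to a line. jog_arm: Moves the arm, as the interface text tells. Its arguments: {"type":"object","properties":{"steps":{"type":"array","items":{"type":"object","properties":{"turn":{"type":"array","items":{"type":"number"}},"dp":{"type":"array","items":{"type":"number"}},"claw":{"type":"number"}}}}},"required":["steps"]}

```bash
mkdir -p pics
cat > h.py <<'E'
import numpy as np, cv2
from workcell import ctrl
from scipy.spatial.transform import Rotation as R
def K(d):
    h=d["img"].shape[0]; f=h/2/np.tan(np.radians(d["fovy"])/2); return f,d["cx"],d["cy"]
def pts(d,T=None):
    f,cx,cy=K(d); z=d["range_z"]; v,u=np.mgrid[:z.shape[0],:z.shape[1]]
    P=np.stack([(u-cx)/f*z,(v-cy)/f*z,z,np.ones_like(z)],-1)
    if T is None: T=np.linalg.inv(np.array(d["camera_from_world"]))
    return (P@np.array(T).T)[...,:3]
def save(n,im): cv2.imwrite("pics/"+n,cv2.cvtColor(im,cv2.COLOR_RGB2BGR))
E
python3 - <<'E'
from h import *
o=ctrl.get_obs(); print({k:np.round(v,3) for k,v in o.items()})
for n in("side","top","wrist"):
    d=ctrl.get_image(n); save(n+"0.png",d["img"]); np.savez(n+"0.npz",**d); print(n,d["fovy"],d["cx"],d["cy"])
    if n=="wrist": print(d["hand_eye"])
    else: print(np.linalg.inv(d["camera_from_world"]))
E
```

```text
{'t': np.float64(0.0), 'qpos': array([ 1.286,  0.424,  1.631,  0.   ,  1.089, -0.019]), 'qvel': array([ 0.001,  0.001, -0.001,  0.   ,  0.   , -0.   ]), 'joint_torque': array([ 1.0000e-03, -5.4463e+01, -2.7366e+01,  6.4000e-02,  2.3000e-02,
       -0.0000e+00]), 'ee_pos': array([163.974, 602.544, 221.927]), 'orientation': array([-1.324, -1.01 ,  1.012]), 'ft_force': array([ 0.112, -0.501, -0.379]), 'moment': array([ 0.016,  0.003, -0.031]), 'width': np.float64(87.819)}
side 47.61218811465188 280.8438896659378 207.29803452728746
[[ 7.02984347e-01 -4.72085790e-01  5.31928580e-01  3.58213956e+00]
 [-7.11178129e-01 -4.60070878e-01  5.31564160e-01 -4.66953930e+02]
 [-6.21903687e-03 -7.51977256e-01 -6.59159715e-01  7.27238946e+02]
 [ 0.00000000e+00  0.00000000e+00  0.00000000e+00  1.00000000e+00]]
top 53.34016417702971 280.09376373121967 207.52915398536717
[[-2.68674666e-02 -9.86508814e-01  1.61488389e-01  4.00611279e+02]
 [-9.99607401e-01  2.77982877e-02  3.50698509e-03  6.30694905e+01]
 [-7.94877239e-03 -1.61330765e-01 -9.86868381e-01  1.24154724e+03]
 [ 0.00000000e+00  0.00000000e+00  0.00000000e+00  1.00000000e+00]]
wrist 61.14739985360501 280.4468936596653 213.98540268134326
[[ 9.99999881e-01 -4.38144872e-04  2.14451496e-04  1.56299017e+00]
 [-3.26283454e-04 -2.73966479e-01  9.61739186e-01 -1.61405300e+02]
 [-3.62628571e-04 -9.61739142e-01 -2.73966589e-01  7.54301507e+01]
 [ 0.00000000e+00  0.00000000e+00  0.00000000e+00  1.00000000e+00]]
```

View pics/top0.png

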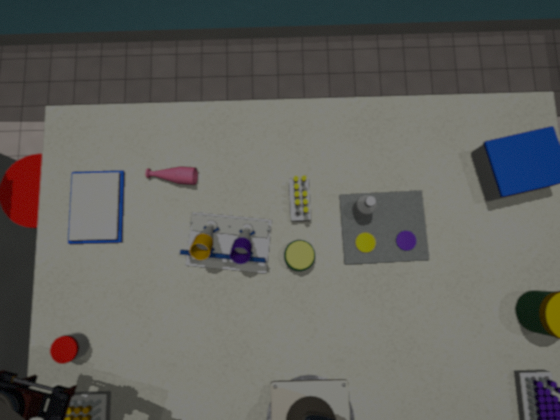

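View pics/side0.png

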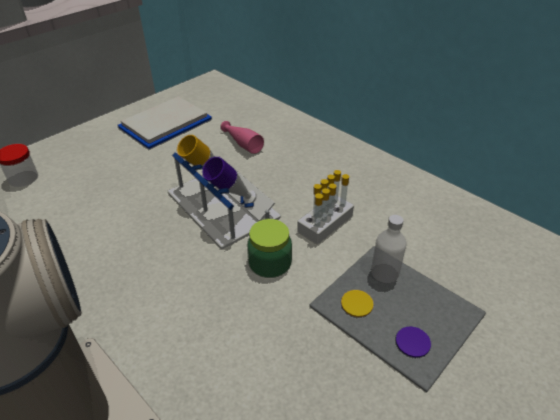

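View pics/wrist0.png

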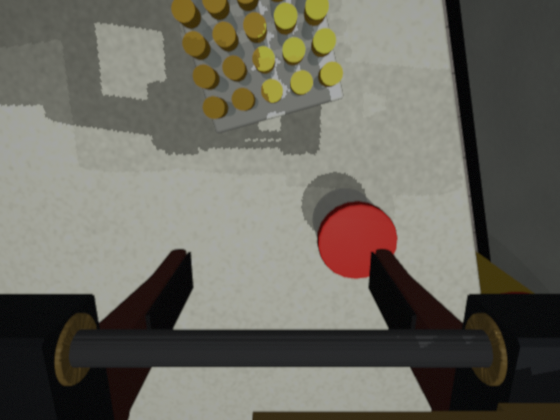

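The top view shows the yellow measure in the rack at px (203,245) and the purple one at (241,249). The yellow disc is at (366,242), the purple disc at (406,240) and the bottle at (366,205). Lookalikes are the pink lying cone (172,174), the red lid (64,349) and the yellow bin (550,314). The measures in the rack bays match the description. Next I measure.

```bash
cat > m.py <<'E'
from h import *
def load(n): return dict(np.load(n+"0.npz"))
for n in("top","side"):
    d=load(n); P=pts(d); hsv=cv2.cvtColor(d["img"],cv2.COLOR_RGB2HSV); H,S,V=[hsv[...,i].astype(int) for i in range(3)]
    print(n)
    ok=(P[...,0]>200)&(P[...,0]<800)&(abs(P[...,1])<500)&(d["range_z"]>0)
    def st(nm,m):
        k,l,s,c=cv2.connectedComponentsWithStats(m.astype(np.uint8))
        for i in np.argsort(-s[1:,4])[:2]+1:
            if s[i,4]<30: continue
            q=P[l==i]; print(nm,s[i,4],c[i].round(1),"med",np.median(q,0).round(1),"p2",np.percentile(q,2,0).round(0),"p98",np.percentile(q,98,0).round(0))
    yel=ok&(H>15)&(H<32)&(S>150)
    pur=ok&(H>120)&(H<145)&(S>120)
    st("yelhi",yel&(P[...,2]>110)&(P[...,1]>60));st("yello",yel&(P[...,2]<40))
    st("purhi",pur&(P[...,2]>60));st("purlo",pur&(P[...,2]<40))
    blue=ok&(H>100)&(H<120)&(S>120)&(P[...,2]>85)&(P[...,2]<115)
    st("bar",blue)
    q=P[blue]; 
    if len(q)>10:
        vx,vy,x0,y0=cv2.fitLine(q[:,:2].astype(np.float32),cv2.DIST_HUBER,0,.01,.01).ravel(); print("bar dir",vx,vy,np.degrees(np.arctan2(-vx,vy)),x0,y0,q[:,1].min(),q[:,1].max())
    gr=ok&(H>32)&(H<50)&(S>100)&(P[...,2]>60); st("lid",gr)
    tall=ok&(P[...,2]>60)&(P[...,1]<-100); st("bottle",tall)
    st("tubes",ok&(P[...,2]>60)&(P[...,0]>440)&(P[...,1]<80)&(P[...,1]>-90))
    np.save
E
python3 m.py
python3 - <<'E'
from h import *
a=dict(np.load("top0.npz"))["img"][190:280,170:440]; a=cv2.resize(a,None,fx=2.9,fy=2.9,interpolation=cv2.INTER_CUBIC)
b=dict(np.load("side0.npz"))["img"][120:250,150:300]; b=cv2.resize(b,None,fx=4,fy=4,interpolation=cv2.INTER_CUBIC)
save("ct.png",a);save("cs.png",b)
E
```

```text
top
yelhi 370 [201.2 246.5] med [482.7 276.8 142.5] p2 [453. 252. 113.] p98 [514. 302. 172.]
yello 296 [365.1 242.1] med [ 492.  -179.2   13.2] p2 [ 466. -205.    8.] p98 [ 518. -153.   18.]
purhi 345 [240.9 250.6] med [467.  172.6 141.9] p2 [440. 149. 109.] p98 [500. 198. 171.]
purlo 290 [405.7 240.2] med [ 494.5 -298.2   13.2] p2 [ 469. -325.    8.] p98 [ 519. -273.   17.]
bar 68 [219.9 255.5] med [459.  233.6 104.2] p2 [453. 209. 100.] p98 [466. 258. 107.]
bar 54 [257.  259.2] med [447.1 133.1 104.1] p2 [442. 114.  99.] p98 [453. 152. 109.]
bar dir 0.12428329 0.99224675 -7.139369 456.7867 212.09555 114.39236573418313 339.6982186939483
bottle 364 [365.5 205. ] med [ 584.2 -165.1  108.5] p2 [ 564. -194.   65.] p98 [ 614. -146.  156.]
tubes 505 [299.5 251.7] med [464.3  17.5  84. ] p2 [442. -20.  62.] p98 [494.  54.  89.]
tubes 155 [296.4 190.9] med [637.3  20.9 112.7] p2 [594.  13.  67.] p98 [672.  28. 118.]
side
yelhi 676 [193.2 150. ] med [478.7 262.6 141.6] p2 [450. 251. 117.] p98 [504. 305. 169.]
yello 668 [356.8 302.9] med [ 487.1 -180.5   13.2] p2 [ 461. -206.   10.] p98 [ 515. -153.   16.]
purhi 762 [218.9 172.7] med [465.4 161.2 140.8] p2 [437. 147. 116.] p98 [489. 200. 169.]
purlo 816 [412.9 341.4] med [ 489.5 -299.7   13.2] p2 [ 463. -325.   11.] p98 [ 517. -273.   16.]
bar 423 [204.6 180.9] med [454.  208.4 104.3] p2 [438. 113.  99.] p98 [471. 333. 113.]
bar dir 0.119605415 0.9928215 -6.86933 452.76718 216.05458 111.32725817223059 342.137649913206
lid 1062 [268.8 235.2] med [449.3  11.3  84.1] p2 [416. -20.  71.] p98 [488.  50.  87.]
bottle 1145 [390.6 242.8] med [ 574.3 -178.9  103.9] p2 [ 559. -199.   62.] p98 [ 597. -152.  153.]
tubes 969 [328.5 191.7] med [ 6.140e+02 -1.000e-01  1.029e+02] p2 [569.  -9.  62.] p98 [666.  27. 116.]
tubes 744 [274.  232.8] med [460.9   9.2  84.1] p2 [441. -22.  61.] p98 [488.  52.  86.]
```

View pics/ct.png

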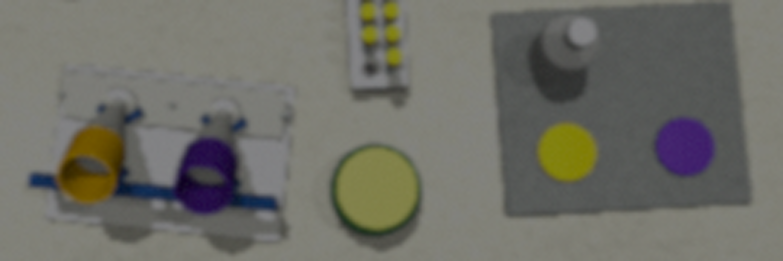

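View pics/cs.png

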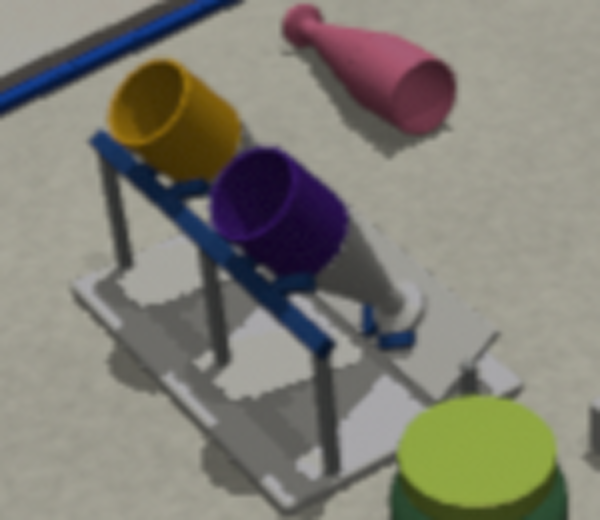

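The crops show yellow in the +y bay and purple in the −y bay, both with real rim bands above the blue bar. The pink one lies loose on the bench and is not the target. Next I compute the grasp poses.

```bash
cat >> h.py <<'E'
yaw=np.radians(-7); RX=np.array([np.cos(yaw),np.sin(yaw),0]); RY=np.array([-np.sin(yaw),np.cos(yaw),0]); RO=np.array([500.7,221,0])
AX=-np.sin(np.radians(35))*RX+np.cos(np.radians(35))*np.array([0,0,1])
def foot(s): return RO+45*RX+s*52.5*RY+[0,0,35]
def frame(ydir,xdir): # tool R with y=ydir,x=xdir
    return R.from_matrix(np.stack([xdir,ydir,np.cross(xdir,ydir)],1))
DOWN=np.array([0,0,-1.])
def go(p,Rt):
    o=ctrl.get_obs(); Rc=R.from_rotvec(o["orientation"])
    print("t",round(o["t"],2),"from",np.round(o["ee_pos"],1),"dp",np.round((np.array(p)-o["ee_pos"])/80,3),"turn",np.round((Rt*Rc.inv()).as_rotvec()/np.pi,4),"F",np.round(o["ft_force"],1),"w",round(o["width"],1),"ang",np.degrees((Rt*Rc.inv()).magnitude()).round(1))
E
python3 - <<'E'
from h import *
print(R.from_rotvec(ctrl.get_obs()["orientation"]).as_matrix().round(3))
for s,n in((-1,"purp"),(1,"yel")):
    f=foot(s)
    for L in(103,200): print(n,L,(f+L*AX).round(1))
    for sg in(1,-1):
        print(sg);go(f+210*AX,frame(-AX,sg*RY))
E
```

```text
[[ 0.263 -0.    -0.965]
 [ 0.965 -0.001  0.263]
 [-0.001 -1.     0.   ]]
purp 103 [480.3 170.6 119.4]
purp 200 [425.1 177.4 198.8]
1
t 0.15 from [164.  602.7 222.1] dp [ 3.192 -5.307 -0.188] turn [-0.0372 -0.191   0.0444] F [0.4 0.3 0.1] w 87.8 ang 35.9
-1
t 0.15 from [164.  602.7 222.1] dp [ 3.192 -5.307 -0.188] turn [ 0.2828 -0.0561 -0.912 ] F [0.4 0.3 0.1] w 87.8 ang 172.2
yel 103 [493.1 274.8 119.4]
yel 200 [437.9 281.6 198.8]
1
t 0.15 from [164.  602.7 222.1] dp [ 3.352 -4.004 -0.188] turn [-0.0372 -0.191   0.0444] F [0.4 0.3 0.1] w 87.8 ang 35.9
-1
t 0.15 from [164.  602.7 222.1] dp [ 3.352 -4.004 -0.188] turn [ 0.2828 -0.0561 -0.912 ] F [0.4 0.3 0.1] w 87.8 ang 172.2
```

Emit:
{"fn": "jog_arm", "kwargs": {
  "steps": [
    {"turn":[-0.0372,-0.191,0.0444],"dp":[0.84,-1.0,0.3],"claw":1},
    {"turn":[-0.0372,-0.191,0.0444],"dp":[0.84,-1.0,0.3],"claw":1},
    {"turn":[-0.0372,-0.191,0.0444],"dp":[0.84,-1.0,0.3],"claw":1},
    {"turn":[-0.0372,-0.191,0.0444],"dp":[0.84,-1.0,0.3],"claw":1},
    {"turn":[-0.0372,-0.191,0.0444],"dp":[0.84,-1.0,0.3],"claw":1},
    {"turn":[-0.0372,-0.191,0.0444],"dp":[0.84,-1.0,0.3],"claw":1}
  ]
}}

```text
t: 0.65
ee_pos: [229.3, 521.6, 244.4]
orientation: [-1.727, -1.532, 0.797]
ft_force: [-1.3, -0.3, -0.5]
width: 87.9
```

Emit:
{"fn": "jog_arm", "kwargs": {
  "steps": [
    {"turn":[0,0,0],"dp":[0.85,-1.0,0],"claw":1},
    {"turn":[0,0,0],"dp":[0.85,-1.0,0],"claw":1},
    {"turn":[0,0,0],"dp":[0.85,-1.0,0],"claw":1},
    {"turn":[0,0,0],"dp":[0.85,-1.0,0],"claw":1}
  ]
}}

```text
t: 0.98
ee_pos: [298.7, 437.8, 243.9]
orientation: [-1.73, -1.526, 0.799]
ft_force: [-0.1, -0.6, 0.9]
width: 87.7
```

Emit:
{"fn": "jog_arm", "kwargs": {
  "steps": [
    {"turn":[0,0,0],"dp":[0.85,-1.0,0],"claw":1},
    {"turn":[0,0,0],"dp":[0.85,-1.0,0],"claw":1},
    {"turn":[0,0,0],"dp":[0.85,-1.0,0],"claw":1},
    {"turn":[0,0,0],"dp":[0.85,-1.0,0],"claw":1}
  ]
}}

```text
t: 1.32
ee_pos: [368.2, 354.6, 243.9]
orientation: [-1.732, -1.52, 0.799]
ft_force: [-0.0, 0.4, 0.3]
width: 87.5
```

```bash
python3 -c "
from h import *
go(foot(1)+200*AX,frame(-AX,RY)); d=ctrl.get_image('wrist'); save('w1.png',d['img'])"
```

```text
t 1.32 from [368.2 354.6 243.9] dp [ 0.872 -0.912 -0.563] turn [ 0.0024 -0.      0.0013] F [-0.   0.4  0.3] w 87.5 ang 0.5
```

View pics/w1.png

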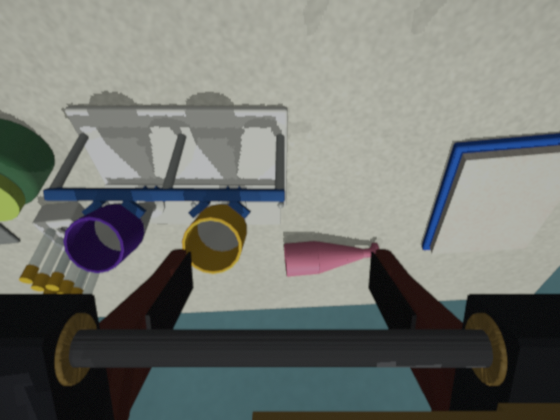

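The wrist view shows the yellow rim at (215,238) and the purple at (103,237), looking into both mouths, with pink lying to the right. I go to the standoff and then refine.

Emit:
{"fn": "jog_arm", "kwargs": {
  "steps": [
    {"turn":[0.0024,0,0.0013],"dp":[0.87,-0.91,-0.3],"claw":1},
    {"turn":[0.0024,0,0.0013],"dp":[0.87,-0.91,-0.45],"claw":1},
    {"turn":[0.0024,0,0.0013],"dp":[0.87,-0.91,-0.56],"claw":1},
    {"turn":[0.0024,0,0.0013],"dp":[0.87,-0.91,-0.56],"claw":1},
    {"turn":[0.0024,0,0.0013],"dp":[0.87,-0.91,-0.56],"claw":1}
  ]
}}

```text
t: 1.78
ee_pos: [437.6, 283.8, 198.7]
orientation: [-1.723, -1.523, 0.793]
ft_force: [0.2, 0.0, -0.3]
width: 87.5
```

```bash
cat > w.py <<'E'
from h import *
import sys
o=ctrl.get_obs(); T=np.eye(4); T[:3,:3]=R.from_rotvec(o["orientation"]).as_matrix(); T[:3,3]=o["ee_pos"]
d=ctrl.get_image("wrist"); save(sys.argv[1],d["img"]); P=pts(d,T@np.array(d["hand_eye"]))
hsv=cv2.cvtColor(d["img"],cv2.COLOR_RGB2HSV); H,S,V=[hsv[...,i].astype(int) for i in range(3)]
B=np.stack([np.cross(RY,AX),RY,AX]) # e1,ry,axis
for n,m,s in(("yel",(H>12)&(H<34)&(S>120),1),("pur",(H>118)&(H<148)&(S>90),-1)):
    L=(P-foot(s))@B.T; m=m&(d["range_z"]>0)&(L[...,2]>95)&(L[...,2]<165)&(np.hypot(L[...,0],L[...,1])<45)
    q=L[m]; 
    if len(q)<30: print(n,"few");continue
    t=np.percentile(q[:,2],98); rim=q[q[:,2]>t-6]
    (c,c2),r=cv2.minEnclosingCircle(rim[:,:2].astype(np.float32))
    print(n,m.sum(),"rim top",t.round(1),"circle",round(c,1),round(c2,1),round(r,1),"px",np.argwhere(m).mean(0)[::-1].round(0))
print(B.round(3))
go(foot(1)+103*AX,frame(-AX,RY))
E
python3 w.py w2.png
```

```text
yel 3713 rim top 149.9 circle -0.4 3.3 27.0 px [280. 235.]
pur 5756 rim top 149.9 circle -0.7 3.5 27.2 px [122. 229.]
[[ 0.813 -0.1    0.574]
 [ 0.122  0.993  0.   ]
 [-0.569  0.07   0.819]]
t 1.83 from [437.6 284.8 199.5] dp [ 0.694 -0.124 -1.001] turn [-0.0009 -0.      0.0001] F [ 0.6 -0.7  0.5] w 87.6 ang 0.2
```

View pics/w2.png

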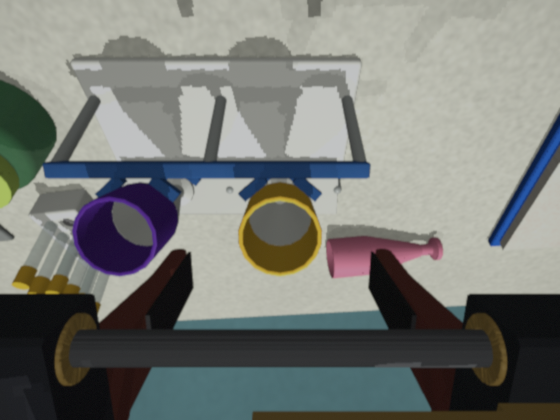

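Rim fit: yellow centre is offset +3.3 mm along rack y with radius 27.0, and px (280,235) is centred between the fingers. I descend along the axis.

Emit:
{"fn": "jog_arm", "kwargs": {
  "steps": [
    {"turn":[0,0,0],"dp":[0.118,0.02,-0.166],"claw":1},
    {"turn":[0,0,0],"dp":[0.235,0.0,-0.333],"claw":1},
    {"turn":[0,0,0],"dp":[0.352,-0.02,-0.5],"claw":1},
    {"turn":[0,0,0],"dp":[0.468,-0.041,-0.667],"claw":1},
    {"turn":[0,0,0],"dp":[0.585,-0.062,-0.834],"claw":1},
    {"turn":[0,0,0],"dp":[0.7,-0.083,-1.0],"claw":1},
    {"turn":[0,0,0],"dp":[0.7,-0.083,-1.0],"claw":1},
    {"turn":[0,0,0],"dp":[0.7,-0.083,-1.0],"claw":1}
  ]
}}

```text
t: 2.5
ee_pos: [493.6, 279.6, 119.7]
orientation: [-1.722, -1.527, 0.792]
ft_force: [-0.8, 0.1, 0.8]
width: 87.7
```

```bash
sed -i 's/RO=np.array(\[500.7,221,0\])/RO=np.array([501.1,224.3,0])/' h.py; python3 -c "
from h import *
go(foot(1)+103*AX,frame(-AX,RY))
d=ctrl.get_image('side');save('s3.png',cv2.resize(d['img'][90:260,130:330],None,fx=4,fy=3.5)[:595])"
```

```text
t 2.5 from [493.6 279.6 119.7] dp [-0.    -0.019 -0.005] turn [-0.001   0.     -0.0002] F [-0.8  0.1  0.8] w 87.7 ang 0.2
```

View pics/s3.png

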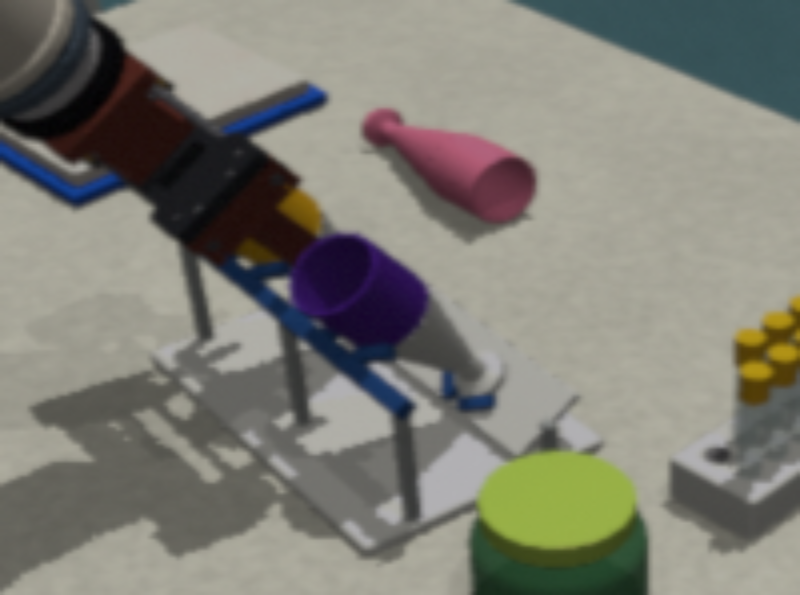

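The fingers straddle the yellow band; no contact with purple or the bar. I close on it.

Emit:
{"fn": "jog_arm", "kwargs": {
  "steps": [
    {"turn":[0,0,0],"dp":[0,-0.019,0],"claw":0.7},
    {"turn":[0,0,0],"dp":[0,-0.019,0],"claw":0.55},
    {"turn":[0,0,0],"dp":[0,-0.019,0],"claw":0.4},
    {"turn":[0,0,0],"dp":[0,-0.019,0],"claw":0.4},
    {"turn":[0,0,0],"dp":[0,-0.019,0],"claw":0.4},
    {"turn":[0,0,0],"dp":[0,-0.019,0],"claw":0.4},
    {"turn":[0,0,0],"dp":[0,-0.019,0],"claw":0.4},
    {"turn":[0,0,0],"dp":[0,-0.019,0],"claw":0.4}
  ]
}}

```text
t: 3.22
ee_pos: [493.3, 276.8, 120.6]
orientation: [-1.725, -1.525, 0.791]
ft_force: [-4.1, -4.5, 8.0]
width: 54.4
```

```bash
python3 -c "
from h import *
go(foot(1)+103*AX,frame(-AX,RY))"
```

```text
t 3.22 from [493.3 276.8 120.6] dp [ 0.003  0.017 -0.015] turn [-0.0005  0.0004  0.0004] F [-4.1 -4.5  8. ] w 54.4 ang 0.1
```

Emit:
{"fn": "jog_arm", "kwargs": {
  "steps": [
    {"turn":[0,0,0],"dp":[-0.071,0.009,0.102],"claw":0.4},
    {"turn":[0,0,0],"dp":[-0.142,0.017,0.204],"claw":0.4},
    {"turn":[0,0,0],"dp":[-0.213,0.026,0.307],"claw":0.4},
    {"turn":[0,0,0],"dp":[-0.284,0.035,0.41],"claw":0.4},
    {"turn":[0,0,0],"dp":[-0.355,0.044,0.512],"claw":0.4},
    {"turn":[0,0,0],"dp":[-0.426,0.052,0.614],"claw":0.4},
    {"turn":[0,0,0],"dp":[-0.497,0.061,0.716],"claw":0.4},
    {"turn":[0,0,0],"dp":[-0.568,0.07,0.818],"claw":0.4},
    {"turn":[0,0,0],"dp":[-0.64,0.079,0.921],"claw":0.4},
    {"turn":[0,0,0],"dp":[-0.68,0.083,0.975],"claw":0.4},
    {"turn":[0,0,0],"dp":[-0.68,0.083,0.975],"claw":0.4}
  ]
}}

```text
t: 4.13
ee_pos: [438.6, 283.6, 199.3]
orientation: [-1.724, -1.526, 0.79]
ft_force: [0.4, 0.1, -0.9]
width: 54.5
```

```bash
python3 -c "
from h import *
go([480,278,310],frame(DOWN,np.array([0,1.,0])))
d=ctrl.get_image('side');save('s4.png',cv2.resize(d['img'][60:260,130:330],None,fx=3,fy=3)[:595])"
```

```text
t 4.13 from [438.6 283.6 199.3] dp [ 0.517 -0.07   1.384] turn [0.0111 0.1948 0.0382] F [ 0.4  0.1 -0.9] w 54.5 ang 35.8
```

View pics/s4.png

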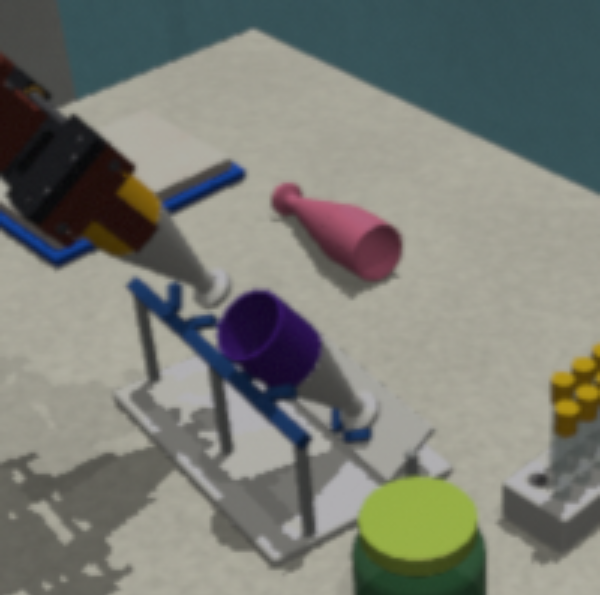

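Drawn out cleanly, sitting straight in the grip. I raise it, then turn it upright.

Emit:
{"fn": "jog_arm", "kwargs": {
  "steps": [
    {"turn":[0,0,0],"dp":[0,0,0.35],"claw":0.4},
    {"turn":[0,0,0],"dp":[0,0,0.75],"claw":0.4},
    {"turn":[0,0.03,0.006],"dp":[0,0,1],"claw":0.4},
    {"turn":[0.003,0.06,0.012],"dp":[0.1,0,1],"claw":0.4},
    {"turn":[0.005,0.09,0.018],"dp":[0.2,0,1],"claw":0.4},
    {"turn":[0.007,0.12,0.024],"dp":[0.3,-0.1,1],"claw":0.4},
    {"turn":[0.009,0.15,0.03],"dp":[0.4,-0.3,1],"claw":0.4},
    {"turn":[0.01,0.18,0.036],"dp":[0.5,-0.5,1],"claw":0.4},
    {"turn":[0.0111,0.1948,0.0382],"dp":[0.6,-0.7,1],"claw":0.4},
    {"turn":[0.0111,0.1948,0.0382],"dp":[0.65,-0.9,1],"claw":0.4},
    {"turn":[0.0111,0.1948,0.0382],"dp":[0.65,-1,1],"claw":0.4}
  ]
}}

```text
t: 5.1
ee_pos: [492.3, 201.1, 277.6]
orientation: [-1.211, -1.205, 1.21]
ft_force: [-0.1, 0.3, -2.6]
width: 54.9
```

Emit:
{"fn": "jog_arm", "kwargs": {
  "steps": [
    {"turn":[0,0,0],"dp":[0,-0.25,0.1],"claw":0.4},
    {"turn":[0,0,0],"dp":[0,-0.5,0.1],"claw":0.4},
    {"turn":[0,0,0],"dp":[0,-0.75,0.1],"claw":0.4},
    {"turn":[0,0,0],"dp":[0,-1,0.1],"claw":0.4}
  ]
}}

```text
t: 5.43
ee_pos: [491.5, 120.3, 285.0]
orientation: [-1.211, -1.204, 1.211]
ft_force: [0.2, 0.1, -2.6]
width: 54.6
```

Emit:
{"fn": "jog_arm", "kwargs": {
  "steps": [
    {"turn":[0,0,0],"dp":[0,-0.25,0],"claw":0.4},
    {"turn":[0,0,0],"dp":[0,-0.5,0],"claw":0.4},
    {"turn":[0,0,0],"dp":[0,-0.75,0],"claw":0.4},
    {"turn":[0,0,0],"dp":[0,-1,0],"claw":0.4}
  ]
}}

```text
t: 5.77
ee_pos: [490.6, 39.5, 284.4]
orientation: [-1.211, -1.203, 1.212]
ft_force: [0.2, -0.8, -1.7]
width: 54.5
```

```bash
python3 -c "
from h import *
go([490,-180,290],frame(DOWN,np.array([0,1.,0])))
d=ctrl.get_image('side');save('s5.png',d['img'])"
```

```text
t 5.77 from [490.6  39.5 284.4] dp [-0.007 -2.744  0.07 ] turn [ 0.0012 -0.001   0.0008] F [ 0.2 -0.8 -1.7] w 54.5 ang 0.3
```

View pics/s5.png

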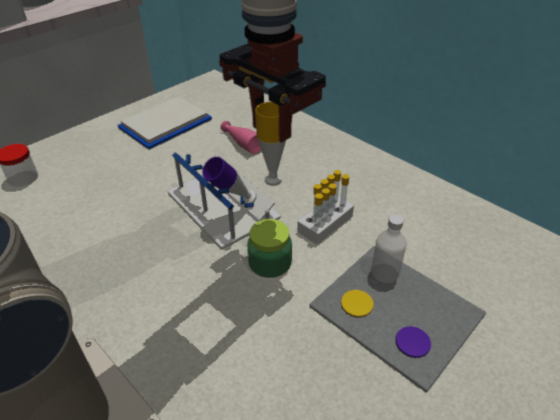

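The measure hangs upright at (271,150), clear of the jar and tubes. I carry on to the yellow disc at (357,303).

Emit:
{"fn": "jog_arm", "kwargs": {
  "steps": [
    {"turn":[0,0,0],"dp":[0,-0.25,0],"claw":0.4},
    {"turn":[0,0,0],"dp":[0,-0.5,0],"claw":0.4},
    {"turn":[0,0,0],"dp":[0,-0.75,0],"claw":0.4},
    {"turn":[0,0,0],"dp":[0,-1,0],"claw":0.4}
  ]
}}

```text
t: 6.15
ee_pos: [489.8, -43.4, 283.9]
orientation: [-1.212, -1.201, 1.213]
ft_force: [1.2, -0.9, -1.5]
width: 54.1
```

Emit:
{"fn": "jog_arm", "kwargs": {
  "steps": [
    {"turn":[0,0,0],"dp":[0,-0.25,0],"claw":0.4},
    {"turn":[0,0,0],"dp":[0,-0.5,0],"claw":0.4},
    {"turn":[0,0,0],"dp":[0,-0.75,0],"claw":0.4},
    {"turn":[0,0,0],"dp":[0,-1,0],"claw":0.4}
  ]
}}

```text
t: 6.48
ee_pos: [489.1, -123.8, 283.3]
orientation: [-1.211, -1.201, 1.214]
ft_force: [0.7, -0.2, -1.6]
width: 54.2
```

Emit:
{"fn": "jog_arm", "kwargs": {
  "steps": [
    {"turn":[0.001,-0.001,0.0008],"dp":[0,-0.2,0],"claw":0.4},
    {"turn":[0.001,-0.001,0.0008],"dp":[0,-0.4,0],"claw":0.4},
    {"turn":[0.001,-0.001,0.0008],"dp":[0,-0.6,0],"claw":0.4},
    {"turn":[0.001,-0.001,0.0008],"dp":[0,-0.74,0],"claw":0.4},
    {"turn":[0.001,-0.001,0.0008],"dp":[0,-0.74,0],"claw":0.4}
  ]
}}

```text
t: 6.9
ee_pos: [489.0, -184.1, 282.9]
orientation: [-1.211, -1.205, 1.212]
ft_force: [0.4, 0.4, -2.3]
width: 54.7
```

```bash
cat > chk.py <<'E'
from h import *
import sys
tag=sys.argv[1]
o=ctrl.get_obs(); T=np.eye(4); T[:3,:3]=R.from_rotvec(o["orientation"]).as_matrix(); T[:3,3]=o["ee_pos"]
print("t",o["t"],o["ee_pos"].round(1),"tooly",T[:3,1].round(4),"F",np.round(o["ft_force"],1))
ims=[]
for n in("side","wrist"):
    d=ctrl.get_image(n); P=pts(d,T@np.array(d["hand_eye"]) if n=="wrist" else None)
    hsv=cv2.cvtColor(d["img"],cv2.COLOR_RGB2HSV); H,S,V=[hsv[...,i].astype(int) for i in range(3)]
    ok=(d["range_z"]>0)
    for nm,m,c in(("yel",(H>12)&(H<34)&(S>120),(490,-180)),("pur",(H>118)&(H<148)&(S>90),(493,-299))):
        q=P[ok&m&(P[...,2]>9)&(P[...,2]<20)&(np.hypot(P[...,0]-c[0],P[...,1]-c[1])<45)]
        if len(q)>50: e,r=cv2.minEnclosingCircle(q[:,:2].astype(np.float32)); print(n,nm,"disc",np.round(e,1),round(r,1),len(q))
    # foot / white pts below tool
    zf=o["ee_pos"][2]-103
    m=ok&(S<70)&(P[...,2]>zf-6)&(P[...,2]<zf+9)&(np.hypot(P[...,0]-o["ee_pos"][0],P[...,1]-o["ee_pos"][1])<35)
    q=P[m]
    if len(q)>20: e,r=cv2.minEnclosingCircle(q[:,:2].astype(np.float32)); print(n,"foot",np.round(e,1),round(r,1),"z",np.percentile(q[:,2],[2,50,98]).round(1),len(q), np.argwhere(m).mean(0)[::-1].round(0))
    if n=="side":
        q=P[ok&(P[...,2]>40)&(P[...,2]<150)&(P[...,0]>540)&(P[...,1]<-120)&(P[...,1]>-260)]; print("bottle side",np.median(q,0).round(1),np.percentile(q,2,0).round(0),np.percentile(q,98,0).round(0))
    ims.append(d["img"])
save(tag+"s.png",ims[0][100:400,240:520].repeat(2,0).repeat(2,1)); save(tag+"w.png",ims[1])
E
python3 chk.py c6
```

```text
t 6.9 [ 489.  -184.1  282.9] tooly [-0.0024 -0.0036 -1.    ] F [ 0.4  0.4 -2.3]
side yel disc [ 489.8 -179.4] 31.6 679
side pur disc [ 490.2 -297.8] 30.4 828
side foot [ 486.3 -184.8] 16.0 z [178.  184.5 188.4] 196 [369. 242.]
bottle side [ 571.3 -181.2   95. ] [ 559. -199.   43.] [ 595. -153.  147.]
wrist yel disc [ 489.9 -179.3] 29.3 1627
wrist pur disc [ 492.7 -298.7] 29.6 1784
wrist foot [ 487.7 -183.1] 15.8 z [180.8 185.  188.1] 571 [280. 205.]
```

View pics/c6s.png

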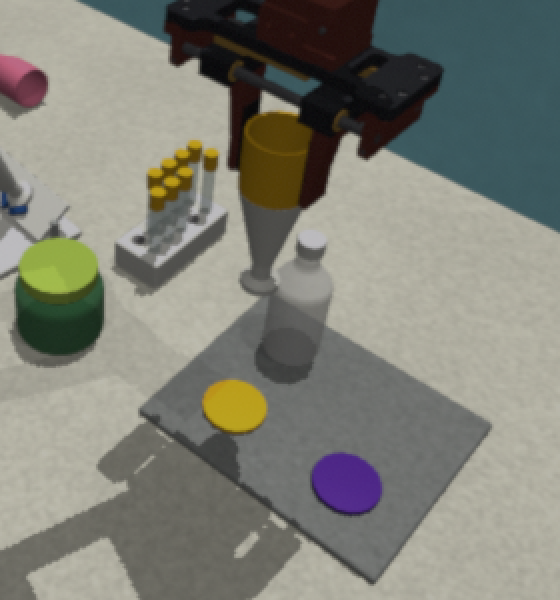

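View pics/c6w.png

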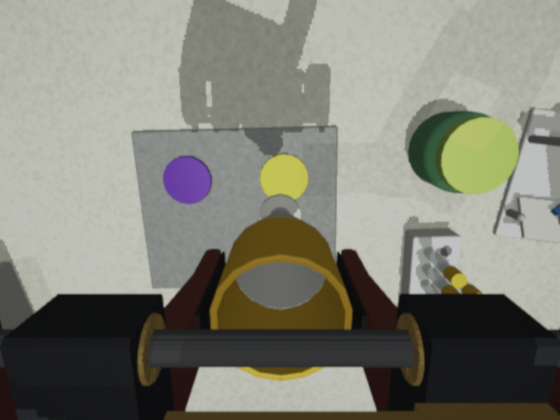

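The foot is at (487.5,−183.5) with its underside at about z 180, and the disc is at (490,−179.4). I correct for that and descend.

Emit:
{"fn": "jog_arm", "kwargs": {
  "steps": [
    {"turn":[0.001,-0.001,0],"dp":[0.03,0.05,-0.15],"claw":0.4},
    {"turn":[0.001,-0.001,0],"dp":[0.03,0.05,-0.35],"claw":0.4},
    {"turn":[0.001,-0.001,0],"dp":[0.03,0.05,-0.6],"claw":0.4},
    {"turn":[0.001,-0.001,0],"dp":[0.03,0.05,-0.85],"claw":0.4},
    {"turn":[0.001,-0.001,0],"dp":[0.03,0.05,-1],"claw":0.4},
    {"turn":[0.001,-0.001,0],"dp":[0.03,0.05,-1],"claw":0.4}
  ]
}}

```text
t: 7.5
ee_pos: [489.5, -176.7, 200.4]
orientation: [-1.204, -1.207, 1.209]
ft_force: [-0.4, 0.7, -1.7]
width: 54.7
```

Emit:
{"fn": "jog_arm", "kwargs": {
  "steps": [
    {"turn":[0,0,0],"dp":[0,0,-0.2],"claw":0.4},
    {"turn":[0,0,0],"dp":[0,0,-0.4],"claw":0.4},
    {"turn":[0,0,0],"dp":[0,0,-0.6],"claw":0.4},
    {"turn":[0,0,0],"dp":[0,0,-0.75],"claw":0.4},
    {"turn":[0,0,0],"dp":[0,0,-0.85],"claw":0.4},
    {"turn":[0,0,0],"dp":[0,0,-0.9],"claw":0.4},
    {"turn":[0,0,0],"dp":[0,0,-0.9],"claw":0.4},
    {"turn":[0,0,0],"dp":[0,0,-0.9],"claw":0.4}
  ]
}}

```text
t: 8.17
ee_pos: [490.1, -176.7, 129.0]
orientation: [-1.205, -1.208, 1.209]
ft_force: [1.3, -0.2, -2.1]
width: 54.1
```

```bash
python3 chk.py c7
```

```text
t 8.1667 [ 490.1 -176.7  129. ] tooly [-0.0034  0.0023 -1.    ] F [ 1.3 -0.2 -2.1]
side yel disc [ 487.9 -179.2] 30.4 455
side pur disc [ 490.6 -299.5] 30.7 828
side foot [ 487.4 -175.9] 15.8 z [25.1 30.9 34.3] 135 [356. 298.]
bottle side [ 567.4 -189.3   63.2] [ 561. -199.   41.] [ 592. -178.  102.]
wrist yel disc [ 489.3 -178. ] 29.4 1960
wrist pur disc [ 492.  -297.3] 30.1 4055
wrist foot [ 489.  -175.1] 15.6 z [28.4 31.2 34. ] 567 [280. 205.]
```

View pics/c7s.png

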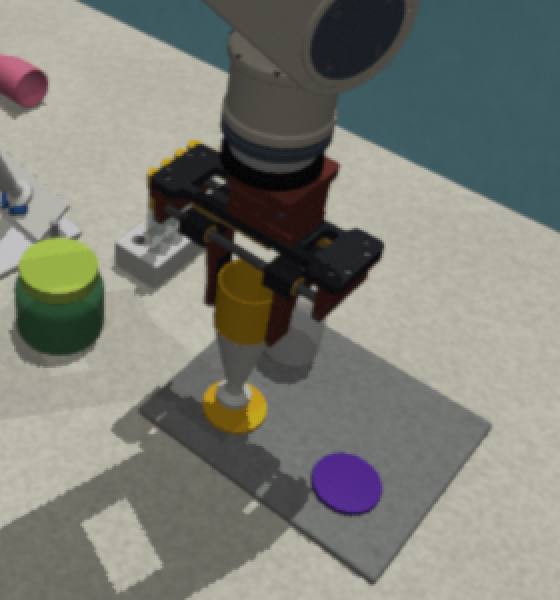

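Emit:
{"fn": "jog_arm", "kwargs": {
  "steps": [
    {"turn":[-0.0007,-0.0011,0],"dp":[0.005,-0.035,-0.03],"claw":0.4},
    {"turn":[-0.0007,-0.0011,0],"dp":[0.005,-0.035,-0.06],"claw":0.4},
    {"turn":[-0.0007,-0.0011,0],"dp":[0.005,-0.035,-0.09],"claw":0.4},
    {"turn":[-0.0007,-0.0011,0],"dp":[0.005,-0.035,-0.115],"claw":0.4},
    {"turn":[-0.0007,-0.0011,0],"dp":[0.005,-0.035,-0.125],"claw":0.4},
    {"turn":[-0.0007,-0.0011,0],"dp":[0.005,-0.035,-0.13],"claw":0.4},
    {"turn":[-0.0007,-0.0011,0],"dp":[0.005,-0.035,-0.13],"claw":0.4}
  ]
}}

```text
t: 8.85
ee_pos: [490.5, -179.6, 118.8]
orientation: [-1.21, -1.21, 1.209]
ft_force: [-0.6, -0.9, -1.5]
width: 54.3
```

```bash
python3 chk.py c8; sleep 0; python3 -c "
from h import *
for i in range(4): ctrl.get_image('top'); print(ctrl.get_obs()['ft_force'].round(1),ctrl.get_obs()['ee_pos'].round(2))"
```

```text
t 8.85 [ 490.5 -179.6  118.8] tooly [ 4.e-04 -1.e-04 -1.e+00] F [-0.6 -0.9 -1.5]
side yel disc [ 487.8 -178.7] 30.4 422
side pur disc [ 489.9 -296.6] 32.1 827
side foot [ 491.8 -177.9] 19.6 z [15.1 20.9 24.3] 136 [357. 302.]
bottle side [ 568.5 -190.5   60.4] [ 562. -199.   41.] [ 585. -183.   98.]
wrist yel disc [ 489.5 -178.1] 29.5 1995
wrist pur disc [ 492.3 -297.5] 30.2 4350
wrist foot [ 478.7 -174.3] 24.0 z [17.7 20.9 23.8] 580 [280. 205.]
[-0.4  0.4  0.1] [ 490.53 -179.63  118.85]
[-0.8 -0.2 -1.1] [ 490.53 -179.63  118.86]
[-0.8  0.7 -0.7] [ 490.52 -179.61  118.85]
[-0.6  0.3 -0.2] [ 490.52 -179.64  118.86]
```

Emit:
{"fn": "jog_arm", "kwargs": {
  "steps": [
    {"turn":[0,0,0],"dp":[0,0,-0.006],"claw":0.4},
    {"turn":[0,0,0],"dp":[0,0,-0.012],"claw":0.4},
    {"turn":[0,0,0],"dp":[0,0,-0.018],"claw":0.4},
    {"turn":[0,0,0],"dp":[0,0,-0.024],"claw":0.4},
    {"turn":[0,0,0],"dp":[0,0,-0.024],"claw":0.4},
    {"turn":[0,0,0],"dp":[0,0,-0.024],"claw":0.4}
  ]
}}

```text
t: 9.65
ee_pos: [491.3, -179.9, 118.7]
orientation: [-1.211, -1.211, 1.209]
ft_force: [-3.2, 1.1, 16.7]
width: 54.8
```

```bash
python3 -c "
from h import *
for i in range(4): print(ctrl.get_obs()['ft_force'].round(1),ctrl.get_obs()['ee_pos'].round(2));ctrl.get_image('top')"
```

```text
[-3.2  1.1 16.7] [ 491.3  -179.87  118.69]
[-4.3  1.8 16.6] [ 491.29 -179.86  118.68]
[-4.3  0.9 15.4] [ 491.31 -179.87  118.69]
[-3.8  1.4 16.4] [ 491.3  -179.9   118.68]
```

Emit:
{"fn": "jog_arm", "kwargs": {
  "steps": [
    {"turn":[0,0,0],"dp":[0,0,0],"claw":0.4},
    {"turn":[0,0,0],"dp":[0,0,0],"claw":0.4},
    {"turn":[0,0,0],"dp":[0,0,0],"claw":0.4}
  ]
}}

```text
t: 10.1
ee_pos: [491.6, -180.0, 118.8]
orientation: [-1.212, -1.211, 1.208]
ft_force: [0.7, -0.0, 3.4]
width: 54.5
```

```bash
python3 chk.py c9
```

```text
t 10.1 [ 491.6 -180.   118.8] tooly [ 0.003 -0.001 -1.   ] F [ 0.7 -0.   3.4]
side yel disc [ 488.6 -179.4] 30.9 428
side pur disc [ 491.3 -299.1] 30.8 826
side foot [ 489.3 -180.4] 16.2 z [15.5 20.8 24.3] 138 [358. 302.]
bottle side [ 568.8 -191.5   61.1] [ 562. -199.   41.] [ 584. -183.   99.]
wrist yel disc [ 489.6 -178.2] 29.6 2114
wrist pur disc [ 492.4 -297.5] 30.0 4349
wrist foot [ 482.2 -173.6] 23.6 z [17.9 21.  24. ] 577 [280. 205.]
```

View pics/c9s.png

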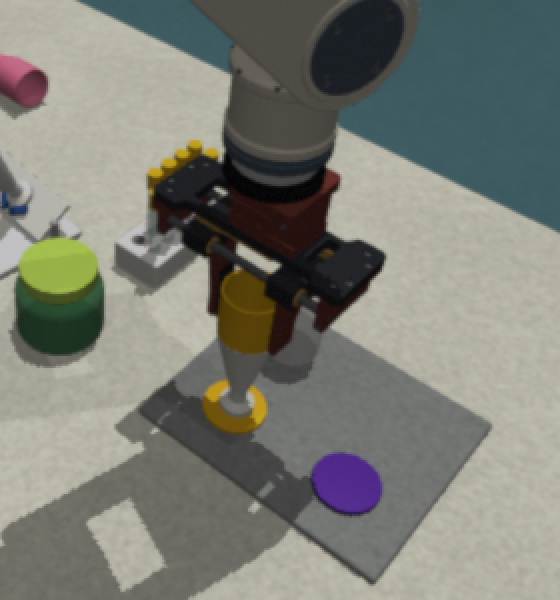

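```bash
cat > tilt.py <<'E'
from h import *
import sys
col=sys.argv[1]
o=ctrl.get_obs(); T=np.eye(4); T[:3,:3]=R.from_rotvec(o["orientation"]).as_matrix(); T[:3,3]=o["ee_pos"]
d=ctrl.get_image("wrist"); P=pts(d,T@np.array(d["hand_eye"]))
hsv=cv2.cvtColor(d["img"],cv2.COLOR_RGB2HSV); H,S,V=[hsv[...,i].astype(int) for i in range(3)]
m=((H>12)&(H<34)&(S>120)) if col=="y" else ((H>118)&(H<148)&(S>90))
near=(np.hypot(P[...,0]-o["ee_pos"][0],P[...,1]-o["ee_pos"][1])<45)
q=P[m&near&(P[...,2]>o["ee_pos"][2]+25)]
t=np.percentile(q[:,2],97); rim=q[abs(q[:,2]-t)<5]
e,r=cv2.minEnclosingCircle(rim[:,:2].astype(np.float32)); A=np.c_[rim[:,:2]-e,np.ones(len(rim))]
top=q[(q[:,2]>t-8)]
print("rim z",t.round(1),"circ",np.round(e,1),round(r,1),"n",len(rim))
zf=o["ee_pos"][2]-103
q=P[near&(S<70)&(P[...,2]>zf-3)&(P[...,2]<zf+8)&(np.hypot(P[...,0]-e[0],P[...,1]-e[1])<22)]
f,r=cv2.minEnclosingCircle(q[:,:2].astype(np.float32)); print("foot",np.round(f,1),round(r,1),len(q))
# outer band line: left/right & visible side extent per z
for lo in range(0,45,9):
    b=P[m&near&(P[...,2]>o["ee_pos"][2]+lo)&(P[...,2]<o["ee_pos"][2]+lo+9)]
    if len(b)>20: print("z+",lo,"x min/max",np.percentile(b[:,0],[1,99]).round(1),"y",np.percentile(b[:,1],[1,99]).round(1))
E
python3 tilt.py y
```

```text
rim z 226.2 circ [ 472.8 -169.9] 30.8 n 2968
foot [ 487.2 -176.8] 14.6 447
z+ 0 x min/max [464.5 515.6] y [-201.6 -154.9]
z+ 9 x min/max [464.4 515.4] y [-201.9 -154.7]
z+ 18 x min/max [464.4 511.1] y [-202.  -154.5]
z+ 27 x min/max [464.2 504.6] y [-204.8 -154.4]
z+ 36 x min/max [464.4 516.9] y [-205.3 -151.5]
```

The near wall stays at x=464.4 over the band's height, so it's upright. I open gently.

Emit:
{"fn": "jog_arm", "kwargs": {
  "steps": [
    {"turn":[0,0,0],"dp":[0,0,0],"claw":0.61},
    {"turn":[0,0,0],"dp":[0,0,0],"claw":0.62},
    {"turn":[0,0,0],"dp":[0,0,0],"claw":0.63},
    {"turn":[0,0,0],"dp":[0,0,0],"claw":0.64},
    {"turn":[0,0,0],"dp":[0,0,0],"claw":0.65},
    {"turn":[0,0,0],"dp":[0,0,0],"claw":0.67},
    {"turn":[0,0,0],"dp":[0,0,0],"claw":0.7},
    {"turn":[0,0,0],"dp":[0,0,0],"claw":0.74},
    {"turn":[0,0,0],"dp":[0,0,0],"claw":0.8},
    {"turn":[0,0,0],"dp":[0,0,0],"claw":0.9},
    {"turn":[0,0,0],"dp":[0,0,0],"claw":1},
    {"turn":[0,0,0],"dp":[0,0,0],"claw":1}
  ]
}}

```text
t: 11.25
ee_pos: [491.6, -180.0, 118.8]
orientation: [-1.212, -1.211, 1.208]
ft_force: [0.4, 0.1, -0.5]
width: 86.0
```

```bash
python3 tilt.py y; python3 chk.py c10
```

```text
rim z 226.3 circ [ 472.3 -161.8] 22.5 n 1741
foot [ 485.3 -173.4] 13.2 340
z+ 0 x min/max [464.7 515.9] y [-201.9 -155.7]
z+ 9 x min/max [464.7 515.6] y [-202.3 -155.3]
z+ 18 x min/max [464.6 511.2] y [-202.5 -155.1]
z+ 27 x min/max [464.6 504.9] y [-202.5 -155.1]
z+ 36 x min/max [464.7 517.3] y [-204.3 -153.3]
t 11.3 [ 491.6 -180.   118.8] tooly [ 2.9e-03 -9.0e-04 -1.0e+00] F [ 0.6  0.5 -0.4]
side yel disc [ 486.6 -177.9] 31.7 422
side pur disc [ 490.7 -299.1] 30.4 829
side foot [ 493.  -189.6] 25.1 z [13.6 20.8 24. ] 141 [358. 302.]
bottle side [ 569.8 -175.    75.9] [ 559. -199.   42.] [ 586. -149.  133.]
wrist yel disc [ 489.7 -178.3] 29.6 2131
wrist pur disc [ 492.6 -297.4] 30.1 4342
wrist foot [ 482.5 -173.7] 23.7 z [16.7 21.  24. ] 594 [280. 205.]
```

View pics/c10s.png

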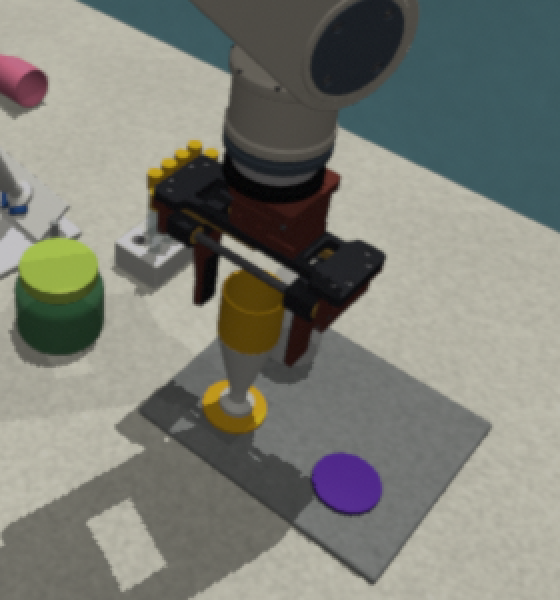

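View pics/c10w.png

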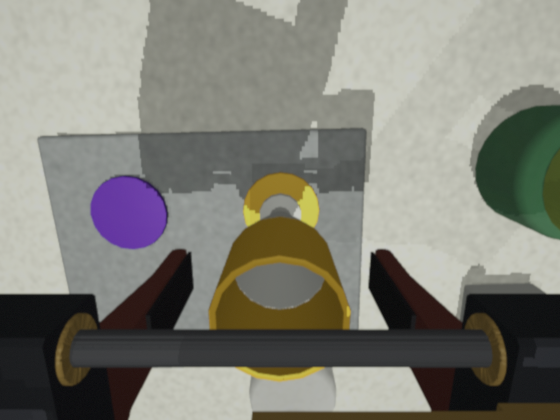

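Yellow stands free with its foot inside the disc ring. I lift straight up and go back to the rack.

Emit:
{"fn": "jog_arm", "kwargs": {
  "steps": [
    {"turn":[0,0,0],"dp":[0,0,0.12],"claw":1},
    {"turn":[0,0,0],"dp":[0,0,0.35],"claw":1},
    {"turn":[0,0,0],"dp":[0,0,0.7],"claw":1},
    {"turn":[0,0,0],"dp":[0,0,1],"claw":1},
    {"turn":[0,0,0],"dp":[0,0,1],"claw":1}
  ]
}}

```text
t: 11.82
ee_pos: [494.3, -181.0, 203.9]
orientation: [-1.22, -1.215, 1.207]
ft_force: [0.9, 0.1, 0.5]
width: 87.6
```

Emit:
{"fn": "jog_arm", "kwargs": {
  "steps": [
    {"turn":[0,0,0],"dp":[0,0,0.45],"claw":1},
    {"turn":[0,0,0],"dp":[0,0.2,0.8],"claw":1},
    {"turn":[0,0,0],"dp":[-0.1,0.6,0.85],"claw":1},
    {"turn":[0,0,0],"dp":[-0.1,1,0.85],"claw":1},
    {"turn":[0,0,0],"dp":[-0.1,1,0.85],"claw":1}
  ]
}}

```text
t: 12.23
ee_pos: [485.7, -97.5, 272.7]
orientation: [-1.218, -1.218, 1.207]
ft_force: [0.3, -0.0, 0.3]
width: 88.0
```

```bash
python3 -c "
from h import *
go(foot(-1)+200*AX,frame(-AX,RY))
d=ctrl.get_image('side');save('s11.png',d['img'])"
```

```text
t 12.23 from [485.7 -97.5 272.7] dp [-0.752  3.477 -0.924] turn [-0.0107 -0.1907 -0.038 ] F [ 0.3 -0.   0.3] w 88.0 ang 35.1
```

View pics/s11.png

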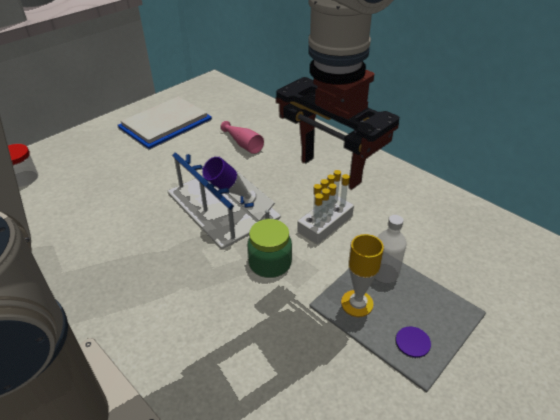

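Yellow is standing at (360,275) on its disc. I travel to the purple standoff.

Emit:
{"fn": "jog_arm", "kwargs": {
  "steps": [
    {"turn":[0,0,0],"dp":[-0.1,0.4,0],"claw":1},
    {"turn":[0,0,0],"dp":[-0.2,0.8,0],"claw":1},
    {"turn":[0,0,0],"dp":[-0.2,1,0],"claw":1},
    {"turn":[0,0,0],"dp":[-0.2,1,0],"claw":1}
  ]
}}

```text
t: 12.62
ee_pos: [469.6, -17.6, 272.2]
orientation: [-1.217, -1.219, 1.21]
ft_force: [0.1, 0.3, -0.2]
width: 87.7
```

Emit:
{"fn": "jog_arm", "kwargs": {
  "steps": [
    {"turn":[0,0,0],"dp":[-0.1,0.4,0],"claw":1},
    {"turn":[0,0,0],"dp":[-0.2,0.8,0],"claw":1},
    {"turn":[0,0,0],"dp":[-0.2,1,0],"claw":1},
    {"turn":[0,0,0],"dp":[-0.2,1,0],"claw":1}
  ]
}}

```text
t: 12.95
ee_pos: [453.7, 63.4, 272.2]
orientation: [-1.216, -1.221, 1.212]
ft_force: [0.5, -0.9, -0.2]
width: 87.9
```

Emit:
{"fn": "jog_arm", "kwargs": {
  "steps": [
    {"turn":[-0.0107,-0.1907,-0.038],"dp":[-0.35,0.4,0],"claw":1},
    {"turn":[-0.0107,-0.1907,-0.038],"dp":[-0.35,0.8,0],"claw":1},
    {"turn":[-0.0107,-0.1907,-0.038],"dp":[-0.35,1,0],"claw":1},
    {"turn":[-0.0107,-0.1907,-0.038],"dp":[-0.35,1,0],"claw":1},
    {"turn":[-0.0107,-0.1907,-0.038],"dp":[-0.35,1,0],"claw":1},
    {"turn":[-0.0107,-0.1907,-0.038],"dp":[-0.35,1,0],"claw":1}
  ]
}}

```text
t: 13.45
ee_pos: [426.2, 142.0, 272.3]
orientation: [-1.719, -1.523, 0.809]
ft_force: [0.2, 0.3, 0.4]
width: 87.8
```

```bash
python3 -c "
from h import *
go(foot(-1)+200*AX,frame(-AX,RY))"
```

```text
t 13.45 from [426.2 142.  272.3] dp [-0.009  0.483 -0.918] turn [ 0.0019 -0.003  -0.0015] F [0.2 0.3 0.4] w 87.8 ang 0.7
```

Emit:
{"fn": "jog_arm", "kwargs": {
  "steps": [
    {"turn":[0.002,-0.003,-0.0015],"dp":[0,0.4,-0.1],"claw":1},
    {"turn":[0.002,-0.003,-0.0015],"dp":[-0.009,0.483,-0.5],"claw":1},
    {"turn":[0.002,-0.003,-0.0015],"dp":[-0.009,0.483,-0.9],"claw":1},
    {"turn":[0.002,-0.003,-0.0015],"dp":[-0.009,0.483,-0.918],"claw":1},
    {"turn":[0.002,-0.003,-0.0015],"dp":[-0.009,0.483,-0.918],"claw":1}
  ]
}}

```text
t: 13.87
ee_pos: [425.2, 178.9, 197.3]
orientation: [-1.725, -1.522, 0.801]
ft_force: [0.2, -0.0, -0.9]
width: 87.8
```

```bash
sed -i 's/^go(foot(1)/go(foot(-1)/' w.py; python3 w.py w12.png
```

```text
yel few
pur 3720 rim top 150.0 circle -0.8 -0.0 26.8 px [281. 236.]
[[ 0.813 -0.1    0.574]
 [ 0.122  0.993  0.   ]
 [-0.569  0.07   0.819]]
t 13.92 from [426.1 179.5 198.9] dp [ 0.683 -0.07  -0.994] turn [ 0.0008 -0.0004  0.0002] F [ 0.5  0.7 -0.1] w 87.8 ang 0.2
```

View pics/w12.png

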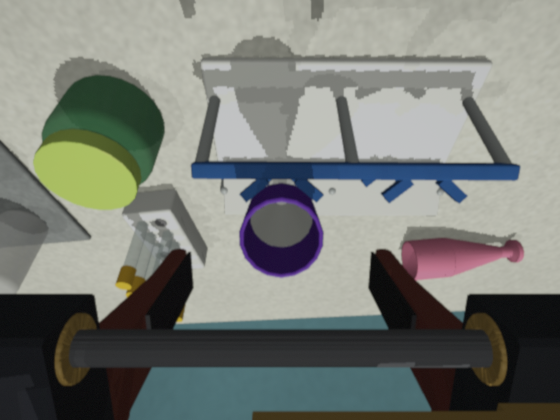

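The purple rim at (281,236) is centred between the fingers, residual under 1 mm. I descend and close.

Emit:
{"fn": "jog_arm", "kwargs": {
  "steps": [
    {"turn":[0.0008,-0.0004,0],"dp":[0.114,-0.012,-0.166],"claw":1},
    {"turn":[0.0008,-0.0004,0],"dp":[0.228,-0.024,-0.332],"claw":1},
    {"turn":[0.0008,-0.0004,0],"dp":[0.342,-0.036,-0.497],"claw":1},
    {"turn":[0.0008,-0.0004,0],"dp":[0.456,-0.048,-0.663],"claw":1},
    {"turn":[0.0008,-0.0004,0],"dp":[0.57,-0.06,-0.83],"claw":1},
    {"turn":[0.0008,-0.0004,0],"dp":[0.683,-0.07,-0.994],"claw":1},
    {"turn":[0.0008,-0.0004,0],"dp":[0.683,-0.07,-0.994],"claw":1},
    {"turn":[0.0008,-0.0004,0],"dp":[0.683,-0.07,-0.994],"claw":1}
  ]
}}

```text
t: 14.58
ee_pos: [485.3, 179.5, 139.4]
orientation: [-1.716, -1.498, 0.814]
ft_force: [-0.6, -0.4, 0.1]
width: 87.8
```

```bash
python3 -c "
from h import *
go(foot(-1)+103*AX,frame(-AX,RY))
d=ctrl.get_image('side');save('s13.png',cv2.resize(d['img'][60:260,130:330],None,fx=3,fy=3)[:595])"
```

```text
t 14.58 from [485.3 179.5 139.4] dp [-0.057 -0.069 -0.25 ] turn [ 0.0015 -0.0086  0.0029] F [-0.6 -0.4  0.1] w 87.8 ang 1.6
```

View pics/s13.png

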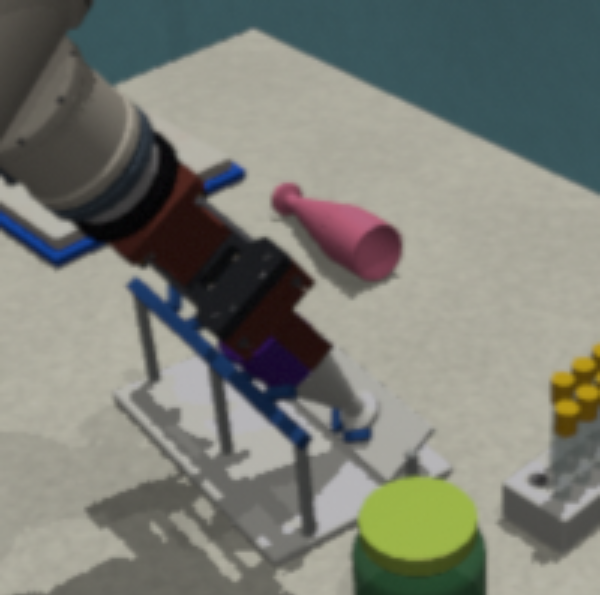

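```bash
python3 -c "
from h import *
o=ctrl.get_obs(); print(o['qpos'].round(3),o['qvel'].round(3),o['ft_force'],o['joint_torque'].round(1))"
```

```text
[ 0.542  0.321  2.248 -1.309  0.37   0.303] [ 0.011 -0.004  0.021 -0.01  -0.004  0.012] [-0.6155918   0.04244092  0.77703517] [ -0.3 -35.6 -16.1  -0.7   0.7  -0.1]
```

Short of the target: joint 4 is at its −1.31 limit because the wrist is near-singular at this tilt. Nothing is touched. I'll use a tool tilt of 20° instead of 35°, still with the jaws along rack y, which puts the measure 15° off the fingers about the jaw axis. First I back off.

Emit:
{"fn": "jog_arm", "kwargs": {
  "steps": [
    {"turn":[0,0,0],"dp":[-0.14,0,0.2],"claw":1},
    {"turn":[0,0,0],"dp":[-0.28,0,0.41],"claw":1},
    {"turn":[0,0,0],"dp":[-0.43,0,0.62],"claw":1},
    {"turn":[0,0,0],"dp":[-0.43,0,0.62],"claw":1}
  ]
}}

```text
t: 14.97
ee_pos: [449.2, 179.6, 191.9]
orientation: [-1.716, -1.501, 0.81]
ft_force: [0.8, -0.0, -0.4]
width: 87.6
```

```bash
cat >> h.py <<'E'
def ydir(t): return np.sin(np.radians(t))*RX+np.cos(np.radians(t))*DOWN
E
python3 -c "
from h import *
o=ctrl.get_obs(); print(o['qpos'].round(3))
y=ydir(20)
G=foot(-1)+126*AX
print('graspTCP',(G+19*y).round(1)); go(G+19*y-70*y,frame(y,RY)); go(G+19*y,frame(y,RY)); print((70*y/80).round(3))"
```

```text
[ 0.595  0.158  2.275 -1.019  0.451  0.033]
graspTCP [474.1 174.7 120.4]
t 14.97 from [449.2 179.6 191.9] dp [ 0.014 -0.024 -0.073] turn [0.0113 0.0751 0.0023] F [ 0.8 -0.  -0.4] w 87.6 ang 13.7
t 14.97 from [449.2 179.6 191.9] dp [ 0.311 -0.06  -0.895] turn [0.0113 0.0751 0.0023] F [ 0.8 -0.  -0.4] w 87.6 ang 13.7
[ 0.297 -0.036 -0.822]
```

Emit:
{"fn": "jog_arm", "kwargs": {
  "steps": [
    {"turn":[0.0057,0.0375,0.001],"dp":[0.01,-0.024,0.0],"claw":1},
    {"turn":[0.0113,0.0751,0.0023],"dp":[0.014,-0.024,-0.03],"claw":1},
    {"turn":[0.0113,0.0751,0.0023],"dp":[0.014,-0.024,-0.073],"claw":1},
    {"turn":[0.0113,0.0751,0.0023],"dp":[0.014,-0.024,-0.073],"claw":1},
    {"turn":[0.0113,0.0751,0.0023],"dp":[0.014,-0.024,-0.073],"claw":1}
  ]
}}

```text
t: 15.38
ee_pos: [452.4, 178.2, 187.5]
orientation: [-1.53, -1.356, 0.945]
ft_force: [1.1, 0.2, 0.6]
width: 88.0
```

```bash
python3 -c "
from h import *
o=ctrl.get_obs(); print(o['qpos'].round(3))
y=ydir(20)
G=foot(-1)+126*AX
go(G+19*y,frame(y,RY))"; python3 w.py w14.png
```

```text
[ 0.472  0.171  2.156 -0.371  0.551 -0.685]
t 15.38 from [452.4 178.2 187.5] dp [ 0.271 -0.043 -0.84 ] turn [-0.0009  0.0004  0.0001] F [1.1 0.2 0.6] w 88.0 ang 0.2
yel few
pur 2999 rim top 150.3 circle -0.5 -0.1 26.6 px [275. 240.]
[[ 0.813 -0.1    0.574]
 [ 0.122  0.993  0.   ]
 [-0.569  0.07   0.819]]
t 15.43 from [451.7 177.1 187. ] dp [ 0.363 -0.04  -0.845] turn [-0.0104 -0.0818  0.0008] F [-0.  -0.1 -0.1] w 88.0 ang 14.8
```

View pics/w14.png

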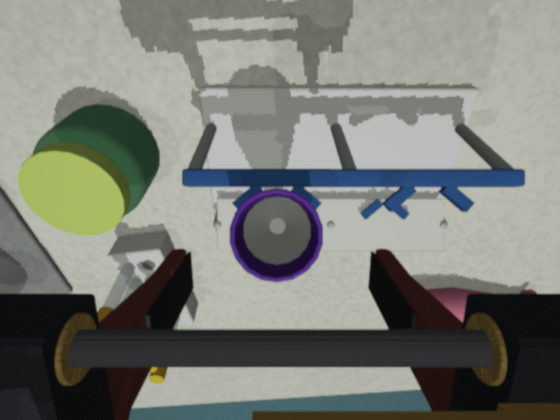

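Joint 4 is now at −0.37. The purple rim at (275,235) is undisturbed and centred. I descend.

Emit:
{"fn": "jog_arm", "kwargs": {
  "steps": [
    {"turn":[0,0,0],"dp":[0.056,-0.006,-0.167],"claw":1},
    {"turn":[0,0,0],"dp":[0.112,-0.012,-0.333],"claw":1},
    {"turn":[0,0,0],"dp":[0.168,-0.018,-0.5],"claw":1},
    {"turn":[0,0,0],"dp":[0.224,-0.024,-0.667],"claw":1},
    {"turn":[0,0,0],"dp":[0.28,-0.03,-0.833],"claw":1},
    {"turn":[0,0,0],"dp":[0.28,-0.03,-0.833],"claw":1},
    {"turn":[0,0,0],"dp":[0.28,-0.03,-0.833],"claw":1}
  ]
}}

```text
t: 16.02
ee_pos: [472.9, 174.2, 119.6]
orientation: [-1.535, -1.353, 0.947]
ft_force: [-0.1, -0.4, -0.3]
width: 87.3
```

```bash
python3 -c "
from h import *
o=ctrl.get_obs(); print(o['qpos'].round(3))
y=ydir(20)
G=foot(-1)+126*AX
go(G+19*y,frame(y,RY))
d=ctrl.get_image('side');save('s15.png',cv2.resize(d['img'][60:260,130:330],None,fx=3,fy=3)[:595])"
```

```text
[ 0.444  0.332  2.166 -0.51   0.391 -0.553]
t 16.02 from [472.9 174.2 119.6] dp [0.014 0.006 0.01 ] turn [0.0004 0.0005 0.0008] F [-0.1 -0.4 -0.3] w 87.3 ang 0.2
```

View pics/s15.png

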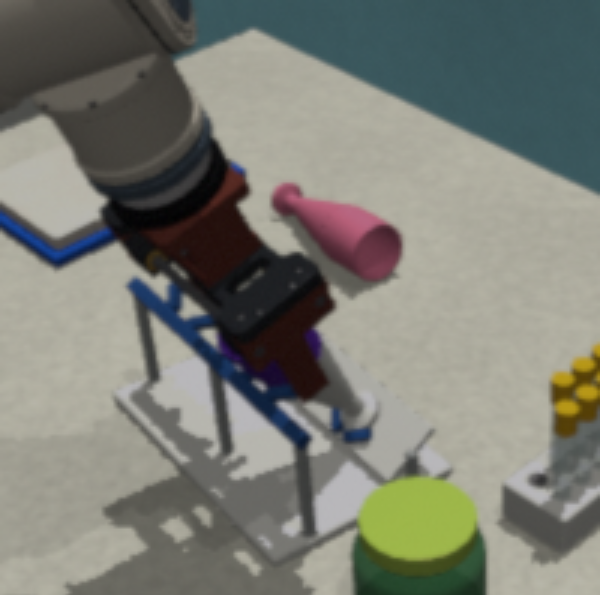

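Fingers straddle the band. I nudge 4 mm away from the rack pads and close.

Emit:
{"fn": "jog_arm", "kwargs": {
  "steps": [
    {"turn":[0,0,0],"dp":[0.04,0.004,0.06],"claw":0.9},
    {"turn":[0,0,0],"dp":[0.04,0.004,0.06],"claw":0.8},
    {"turn":[0,0,0],"dp":[0.04,0.004,0.06],"claw":0.65},
    {"turn":[0,0,0],"dp":[0.04,0.004,0.06],"claw":0.5},
    {"turn":[0,0,0],"dp":[0.04,0.004,0.06],"claw":0.4},
    {"turn":[0,0,0],"dp":[0.04,0.004,0.06],"claw":0.4},
    {"turn":[0,0,0],"dp":[0.04,0.004,0.06],"claw":0.4},
    {"turn":[0,0,0],"dp":[0.04,0.004,0.06],"claw":0.4},
    {"turn":[0,0,0],"dp":[0.04,0.004,0.06],"claw":0.4}
  ]
}}

```text
t: 16.82
ee_pos: [476.1, 173.3, 125.3]
orientation: [-1.537, -1.352, 0.948]
ft_force: [-1.6, -8.6, 8.1]
width: 54.5
```

```bash
python3 -c "
from h import *
o=ctrl.get_obs(); print(o['qpos'].round(3))
y=ydir(20)
go(foot(-1)+126*AX+19*y,frame(y,RY)); print((AX*80/80).round(3))"
```

```text
[ 0.44   0.323  2.158 -0.492  0.406 -0.576]
t 16.82 from [476.1 173.3 125.3] dp [-0.025  0.017 -0.062] turn [0.001  0.0005 0.0011] F [-1.6 -8.6  8.1] w 54.5 ang 0.3
[-0.569  0.07   0.819]
```

Gripped at 54.5 mm. I draw it out along the axis.

Emit:
{"fn": "jog_arm", "kwargs": {
  "steps": [
    {"turn":[0,0,0],"dp":[-0.071,0.009,0.102],"claw":0.4},
    {"turn":[0,0,0],"dp":[-0.142,0.017,0.204],"claw":0.4},
    {"turn":[0,0,0],"dp":[-0.213,0.026,0.307],"claw":0.4},
    {"turn":[0,0,0],"dp":[-0.284,0.035,0.41],"claw":0.4},
    {"turn":[0,0,0],"dp":[-0.355,0.044,0.512],"claw":0.4},
    {"turn":[0,0,0],"dp":[-0.426,0.052,0.614],"claw":0.4},
    {"turn":[0,0,0],"dp":[-0.497,0.061,0.716],"claw":0.4},
    {"turn":[0,0,0],"dp":[-0.568,0.07,0.818],"claw":0.4},
    {"turn":[0,0,0],"dp":[-0.64,0.079,0.921],"claw":0.4},
    {"turn":[0,0,0],"dp":[-0.68,0.083,0.975],"claw":0.4},
    {"turn":[0,0,0],"dp":[-0.68,0.083,0.975],"claw":0.4}
  ]
}}

```text
t: 17.73
ee_pos: [421.5, 180.3, 204.5]
orientation: [-1.537, -1.353, 0.946]
ft_force: [0.0, -1.0, -0.9]
width: 54.3
```

```bash
python3 -c "
from h import *
o=ctrl.get_obs(); print(o['qpos'].round(3))
y=ydir(20)
go(foot(-1)+126*AX+19*y+95*AX,frame(y,RY))
# upright target: tool tilted 15 back, yaw 0 (jaw along world y)
yd=np.array([-np.sin(np.radians(15)),0,-np.cos(np.radians(15))])
go([480,150,290],frame(yd,np.array([0,1.,0])))
d=ctrl.get_image('side');save('s16.png',cv2.resize(d['img'][40:240,130:330],None,fx=3,fy=3)[:595])"
```

```text
[ 0.52   0.1    2.189 -0.379  0.601 -0.639]
t 17.73 from [421.5 180.3 204.5] dp [-0.019  0.013 -0.079] turn [0.0008 0.001  0.001 ] F [ 0.  -1.  -0.9] w 54.3 ang 0.3
t 17.73 from [421.5 180.3 204.5] dp [ 0.731 -0.379  1.069] turn [0.0129 0.1952 0.0384] F [ 0.  -1.  -0.9] w 54.3 ang 35.9
```

View pics/s16.png

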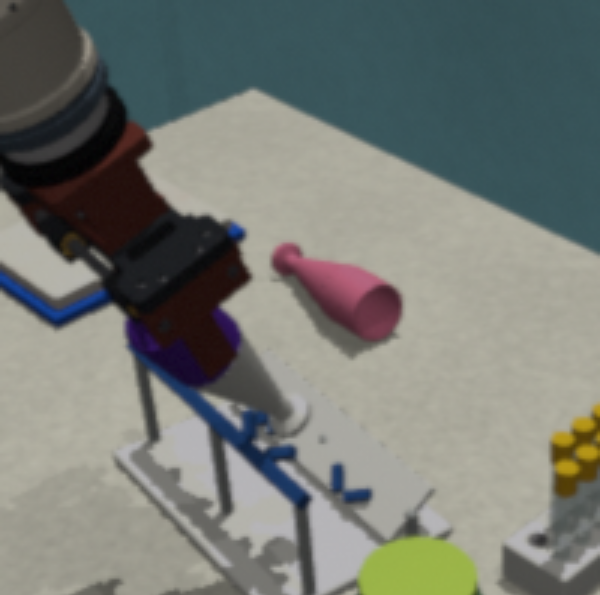

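Emit:
{"fn": "jog_arm", "kwargs": {
  "steps": [
    {"turn":[0,0,0],"dp":[0,0,0.35],"claw":0.4},
    {"turn":[0,0,0],"dp":[0,0,0.75],"claw":0.4},
    {"turn":[0,0.03,0.006],"dp":[0,0,1],"claw":0.4},
    {"turn":[0.003,0.06,0.012],"dp":[0.1,0,1],"claw":0.4},
    {"turn":[0.005,0.09,0.018],"dp":[0.2,0,1],"claw":0.4},
    {"turn":[0.007,0.12,0.024],"dp":[0.4,-0.1,1],"claw":0.4},
    {"turn":[0.009,0.15,0.03],"dp":[0.6,-0.2,1],"claw":0.4},
    {"turn":[0.011,0.18,0.036],"dp":[0.7,-0.3,1],"claw":0.4},
    {"turn":[0.0129,0.1952,0.0384],"dp":[0.75,-0.5,1],"claw":0.4},
    {"turn":[0.0129,0.1952,0.0384],"dp":[0.75,-0.5,1],"claw":0.4},
    {"turn":[0.0129,0.1952,0.0384],"dp":[0.75,-0.5,1],"claw":0.4}
  ]
}}

```text
t: 18.7
ee_pos: [482.2, 139.5, 282.6]
orientation: [-1.015, -1.011, 1.321]
ft_force: [-0.2, -0.0, -0.6]
width: 54.7
```

```bash
python3 -c "
from h import *
o=ctrl.get_obs(); print(o['qpos'].round(3))
yd=np.array([-np.sin(np.radians(15)),0,-np.cos(np.radians(15))])
go([490,-298,290],frame(yd,np.array([0,1.,0])))
d=ctrl.get_image('side');save('s17.png',cv2.resize(d['img'][0:240,130:400],None,fx=2.4,fy=2.4))"
```

```text
[ 0.223  0.304  1.686  0.058  1.409 -1.363]
t 18.7 from [482.2 139.5 282.6] dp [ 0.098 -5.469  0.093] turn [ 0.0003 -0.0005  0.0007] F [-0.2 -0.  -0.6] w 54.7 ang 0.2
```

View pics/s17.png

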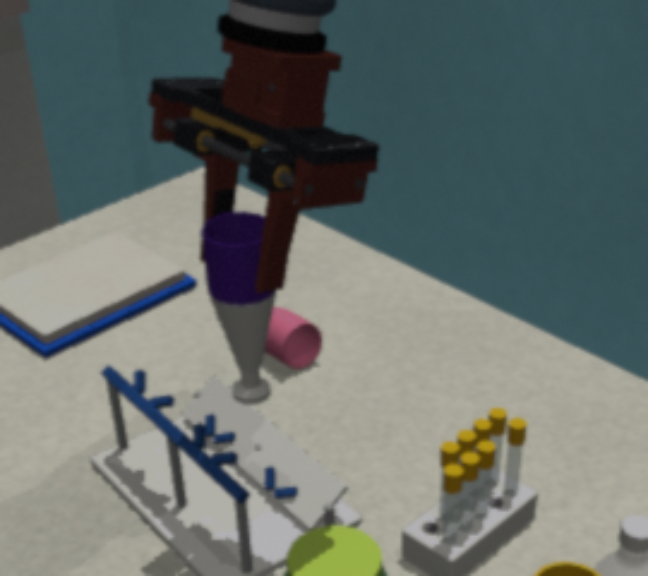

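Purple hangs upright. Yellow stands in the path, so I raise it another ~60 mm while travelling.

Emit:
{"fn": "jog_arm", "kwargs": {
  "steps": [
    {"turn":[0,0,0],"dp":[0,-0.2,0.2],"claw":0.4},
    {"turn":[0,0,0],"dp":[0,-0.45,0.4],"claw":0.4},
    {"turn":[0,0,0],"dp":[0,-0.7,0.6],"claw":0.4},
    {"turn":[0,0,0],"dp":[0,-1,0.75],"claw":0.4}
  ]
}}

```text
t: 19.08
ee_pos: [480.9, 60.6, 344.4]
orientation: [-1.015, -1.016, 1.322]
ft_force: [0.3, -0.4, -1.7]
width: 54.4
```

Emit:
{"fn": "jog_arm", "kwargs": {
  "steps": [
    {"turn":[0,0,0],"dp":[0,-0.25,0],"claw":0.4},
    {"turn":[0,0,0],"dp":[0,-0.5,0],"claw":0.4},
    {"turn":[0,0,0],"dp":[0,-0.75,0],"claw":0.4},
    {"turn":[0,0,0],"dp":[0,-1,0],"claw":0.4}
  ]
}}

```text
t: 19.42
ee_pos: [480.0, -19.2, 344.8]
orientation: [-1.016, -1.018, 1.322]
ft_force: [-0.4, -0.4, -1.5]
width: 54.2
```

```bash
python3 -c "
from h import *
o=ctrl.get_obs(); print(o['qpos'].round(3))
yd=np.array([-np.sin(np.radians(15)),0,-np.cos(np.radians(15))])
go([490,-298,340],frame(yd,np.array([0,1.,0])))
d=ctrl.get_image('side');save('s18.png',d['img'])"
```

```text
[-0.055  0.214  1.659 -0.015  1.526 -1.625]
t 19.42 from [480.  -19.2 344.8] dp [ 0.124 -3.485 -0.06 ] turn [ 0.0002  0.0011 -0.0006] F [-0.4 -0.4 -1.5] w 54.2 ang 0.2
```

View pics/s18.png

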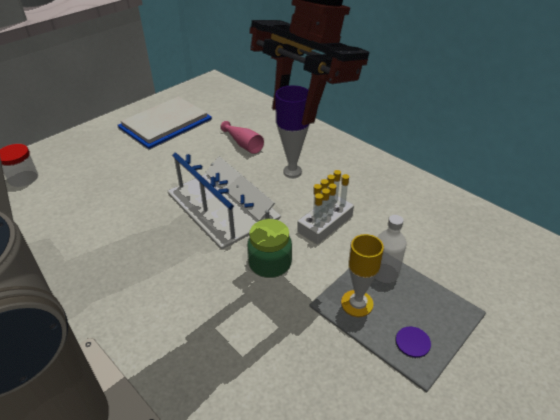

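Emit:
{"fn": "jog_arm", "kwargs": {
  "steps": [
    {"turn":[0,0,0],"dp":[0,-0.25,0],"claw":0.4},
    {"turn":[0,0,0],"dp":[0,-0.5,0],"claw":0.4},
    {"turn":[0,0,0],"dp":[0,-0.75,0],"claw":0.4},
    {"turn":[0,0,0],"dp":[0,-1,0],"claw":0.4}
  ]
}}

```text
t: 19.8
ee_pos: [479.5, -101.5, 345.0]
orientation: [-1.019, -1.017, 1.324]
ft_force: [0.3, -1.1, -2.0]
width: 54.7
```

Emit:
{"fn": "jog_arm", "kwargs": {
  "steps": [
    {"turn":[0,0,0],"dp":[0,-0.25,0],"claw":0.4},
    {"turn":[0,0,0],"dp":[0,-0.5,0],"claw":0.4},
    {"turn":[0,0,0],"dp":[0,-0.75,0],"claw":0.4},
    {"turn":[0,0,0],"dp":[0,-1,0],"claw":0.4}
  ]
}}

```text
t: 20.13
ee_pos: [479.2, -181.1, 345.3]
orientation: [-1.02, -1.019, 1.324]
ft_force: [0.2, -0.7, -1.6]
width: 54.5
```

Emit:
{"fn": "jog_arm", "kwargs": {
  "steps": [
    {"turn":[0,0,0],"dp":[0,-0.25,0],"claw":0.4},
    {"turn":[0,0,0],"dp":[0,-0.5,0],"claw":0.4},
    {"turn":[0,0,0],"dp":[0,-0.75,0],"claw":0.4},
    {"turn":[0,0,0],"dp":[0,-1,0],"claw":0.4}
  ]
}}

```text
t: 20.47
ee_pos: [479.2, -260.5, 345.5]
orientation: [-1.021, -1.02, 1.325]
ft_force: [0.1, 0.2, -0.6]
width: 54.5
```

```bash
python3 -c "
from h import *
o=ctrl.get_obs(); print(o['qpos'].round(3))
yd=np.array([-np.sin(np.radians(15)),0,-np.cos(np.radians(15))])
go([490,-298,340],frame(yd,np.array([0,1.,0])))"
```

```text
[-0.455  0.303  1.539 -0.115  1.527 -2.011]
t 20.47 from [ 479.2 -260.5  345.5] dp [ 0.136 -0.469 -0.069] turn [ 0.0012  0.0023 -0.0015] F [ 0.1  0.2 -0.6] w 54.5 ang 0.5
```

Emit:
{"fn": "jog_arm", "kwargs": {
  "steps": [
    {"turn":[0.001,0.002,-0.001],"dp":[0.05,-0.2,-0.3],"claw":0.4},
    {"turn":[0.001,0.002,-0.001],"dp":[0.08,-0.4,-0.6],"claw":0.4},
    {"turn":[0.001,0.002,-0.001],"dp":[0.1,-0.46,-0.8],"claw":0.4},
    {"turn":[0.001,0.002,-0.001],"dp":[0.1,-0.46,-0.8],"claw":0.4},
    {"turn":[0.001,0.002,-0.001],"dp":[0.1,-0.46,-0.8],"claw":0.4}
  ]
}}

```text
t: 20.88
ee_pos: [486.8, -296.0, 281.2]
orientation: [-1.013, -1.015, 1.323]
ft_force: [1.1, -0.3, -0.5]
width: 54.9
```

```bash
cat > ck2.py <<'E'
from h import *
import sys
o=ctrl.get_obs(); T=np.eye(4); T[:3,:3]=R.from_rotvec(o["orientation"]).as_matrix(); T[:3,3]=o["ee_pos"]; e=o["ee_pos"]
print("t",o["t"],e.round(1),"tooly",T[:3,1].round(4),"F",np.round(o["ft_force"],1))
ims=[]
for n in("side","wrist"):
    d=ctrl.get_image(n); P=pts(d,T@np.array(d["hand_eye"]) if n=="wrist" else None)
    hsv=cv2.cvtColor(d["img"],cv2.COLOR_RGB2HSV); H,S,V=[hsv[...,i].astype(int) for i in range(3)]
    ok=d["range_z"]>0; near=np.hypot(P[...,0]-e[0],P[...,1]-e[1])<50
    pm=(H>118)&(H<148)&(S>90)
    q=P[ok&pm&(P[...,2]>9)&(P[...,2]<20)&(np.hypot(P[...,0]-492,P[...,1]+298)<45)]
    if len(q)>50: c,r=cv2.minEnclosingCircle(q[:,:2].astype(np.float32)); print(n,"disc",np.round(c,1),round(r,1))
    body=ok&near&(S<70)&(P[...,2]<e[2]-15)&(P[...,2]>20 if e[2]>140 else P[...,2]>13)
    zs=P[body][:,2]
    if len(zs): print(n,"body z lo",np.percentile(zs,[.5,2]).round(1))
    z0=np.percentile(zs,1)
    q=P[body&(P[...,2]<z0+8)]; c,r=cv2.minEnclosingCircle(q[:,:2].astype(np.float32)); print(n,"foot",np.round(c,1),round(r,1),len(q))
    for lo,hi in((-85,-70),(-70,-55),(-55,-40),(-40,-25)):
        b=P[body&(P[...,2]>e[2]+lo)&(P[...,2]<e[2]+hi)]
        if len(b)>20: print("  cone z",lo,"x",np.percentile(b[:,0],[2,98]).round(1),"y",np.percentile(b[:,1],[2,98]).round(1))
    for lo in range(-9,45,9):
        b=P[ok&pm&near&(P[...,2]>e[2]+lo)&(P[...,2]<e[2]+lo+9)]
        if len(b)>20: print("  band z+",lo,"x",np.percentile(b[:,0],[1,99]).round(1),"y",np.percentile(b[:,1],[1,99]).round(1))
    ims.append(d["img"])
save(sys.argv[1]+"s.png",ims[0][100:400,240:520].repeat(2,0).repeat(2,1)); save(sys.argv[1]+"w.png",ims[1])
E
python3 ck2.py d1
```

```text
t 20.8833 [ 486.8 -296.   281.2] tooly [-2.592e-01 -3.000e-04 -9.658e-01] F [ 1.1 -0.3 -0.5]
side disc [ 491.1 -297.6] 31.0
side body z lo [169.5 171.2]
side foot [ 484.7 -295.5] 16.7 206
  cone z -85 x [473.  484.7] y [-305.9 -288.4]
  cone z -70 x [469.7 485.1] y [-310.8 -284.8]
  cone z -55 x [465.9 483.8] y [-313.7 -283.7]
  cone z -40 x [462.8 481.8] y [-317.  -279.8]
  band z+ -9 x [458.5 508.5] y [-321.6 -278.1]
  band z+ 0 x [458.2 510.8] y [-322.8 -273.4]
  band z+ 9 x [458.3 511.3] y [-321.9 -272.4]
  band z+ 18 x [458.7 510.8] y [-322.2 -271.4]
  band z+ 27 x [458.5 510.6] y [-322.  -267.6]
  band z+ 36 x [458.9 510.7] y [-322.9 -268.1]
wrist disc [ 467.6 -298.6] 16.2
wrist body z lo [199.6 200.3]
wrist foot [ 487.4 -294.4] 9.3 525
  cone z -85 x [478.9 496.4] y [-303.1 -285.5]
  cone z -70 x [475.1 500.1] y [-307.1 -281.7]
  cone z -55 x [471.5 503.6] y [-310.5 -278.1]
  cone z -40 x [468.3 507.2] y [-314.  -274.6]
  band z+ -9 x [461.2 511.4] y [-318.  -270.7]
  band z+ 0 x [460.9 511.3] y [-318.1 -270.6]
  band z+ 9 x [461.2 511.2] y [-318.1 -270.6]
  band z+ 18 x [460.9 508.7] y [-321.5 -267.1]
  band z+ 27 x [460.7 505.6] y [-321.7 -267. ]
  band z+ 36 x [461.2 502.5] y [-320.4 -268.2]
```

View pics/d1s.png

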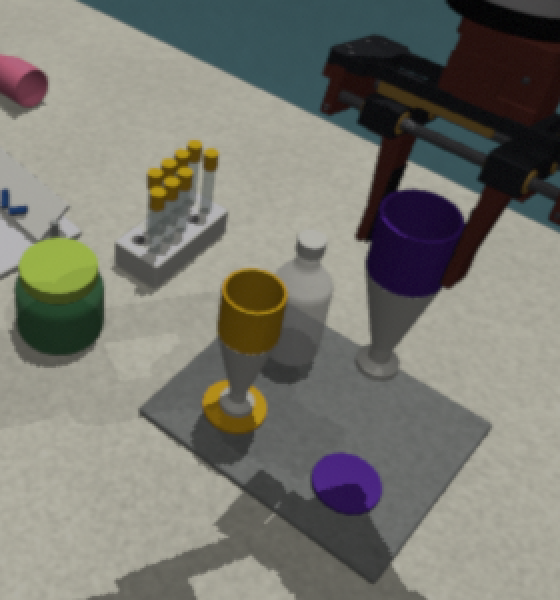

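View pics/d1w.png

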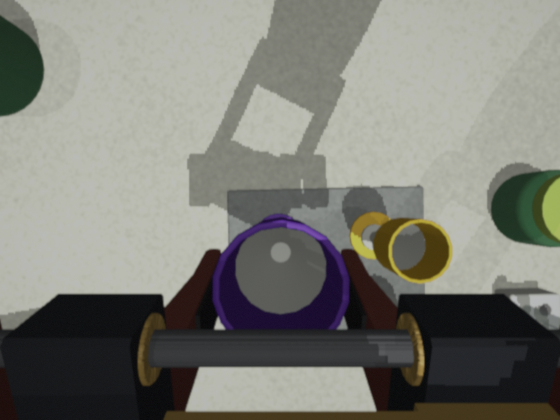

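Purple is upright (band wall x constant) and its foot is (+6,−3) mm from the disc centre. I correct for that and descend.

Emit:
{"fn": "jog_arm", "kwargs": {
  "steps": [
    {"turn":[0,0,0],"dp":[0.07,-0.037,-0.15],"claw":0.4},
    {"turn":[0,0,0],"dp":[0.07,-0.037,-0.35],"claw":0.4},
    {"turn":[0,0,0],"dp":[0.07,-0.037,-0.6],"claw":0.4},
    {"turn":[0,0,0],"dp":[0.07,-0.037,-0.85],"claw":0.4},
    {"turn":[0,0,0],"dp":[0.07,-0.037,-1],"claw":0.4},
    {"turn":[0,0,0],"dp":[0.07,-0.037,-1],"claw":0.4}
  ]
}}

```text
t: 21.48
ee_pos: [492.5, -298.4, 200.7]
orientation: [-1.013, -1.016, 1.324]
ft_force: [-0.7, 1.4, -1.8]
width: 54.5
```

Emit:
{"fn": "jog_arm", "kwargs": {
  "steps": [
    {"turn":[0,0,0],"dp":[0,0,-0.2],"claw":0.4},
    {"turn":[0,0,0],"dp":[0,0,-0.4],"claw":0.4},
    {"turn":[0,0,0],"dp":[0,0,-0.55],"claw":0.4},
    {"turn":[0,0,0],"dp":[0,0,-0.67],"claw":0.4},
    {"turn":[0,0,0],"dp":[0,0,-0.73],"claw":0.4},
    {"turn":[0,0,0],"dp":[0,0,-0.75],"claw":0.4},
    {"turn":[0,0,0],"dp":[0,0,-0.75],"claw":0.4}
  ]
}}

```text
t: 22.07
ee_pos: [492.7, -298.5, 140.8]
orientation: [-1.013, -1.016, 1.324]
ft_force: [-0.8, 0.4, -1.1]
width: 54.4
```

```bash
python3 ck2.py d2; python3 -c "
from h import *
print(ctrl.get_obs()['qpos'].round(3))
yd=np.array([-np.sin(np.radians(15)),0,-np.cos(np.radians(15))])
go([490,-298,130],frame(yd,np.array([0,1.,0])))"
```

```text
t 22.0667 [ 492.7 -298.5  140.8] tooly [-2.592e-01 -6.000e-04 -9.658e-01] F [-0.8  0.4 -1.1]
side disc [ 490.1 -298.3] 30.5
side body z lo [30.1 32.3]
side foot [ 491.  -298.6] 16.8 164
  cone z -85 x [479.2 489. ] y [-308.8 -291.1]
  cone z -70 x [475.3 487.5] y [-311.5 -288.3]
  cone z -55 x [471.8 486.4] y [-315.3 -286.6]
  cone z -40 x [468.7 488.3] y [-318.6 -284.5]
  band z+ -9 x [464.3 516.5] y [-323.5 -277.3]
  band z+ 0 x [463.9 516.8] y [-324.5 -274.9]
  band z+ 9 x [464.3 516.3] y [-324.9 -270.5]
  band z+ 18 x [464.3 516.1] y [-324.4 -273.7]
  band z+ 27 x [464.5 516.2] y [-324.9 -269.7]
  band z+ 36 x [464.3 516.5] y [-325.2 -270.6]
wrist disc [ 475.5 -298.1] 24.0
wrist body z lo [59.3 59.9]
wrist foot [ 493.2 -297. ] 9.2 521
  cone z -85 x [484.7 502.2] y [-305.5 -288. ]
  cone z -70 x [480.9 505.8] y [-309.5 -284. ]
  cone z -55 x [477.4 509.4] y [-313.  -280.5]
  cone z -40 x [474.1 513.1] y [-316.6 -277. ]
  band z+ -9 x [467.  517.1] y [-320.5 -273.1]
  band z+ 0 x [467.  517.2] y [-320.5 -273.1]
  band z+ 9 x [466.9 517.1] y [-320.5 -273.1]
  band z+ 18 x [466.8 514.7] y [-324.  -269.7]
  band z+ 27 x [466.6 511.6] y [-324.2 -269.4]
  band z+ 36 x [466.8 508.4] y [-322.9 -270.7]
[-0.498  0.562  1.64  -0.135  1.174 -2.005]
t 22.17 from [ 492.9 -298.7  141.4] dp [-0.037  0.008 -0.142] turn [ 0.0001  0.0002 -0.001 ] F [ 0.  -0.  -1.8] w 54.3 ang 0.2
```

View pics/d2s.png

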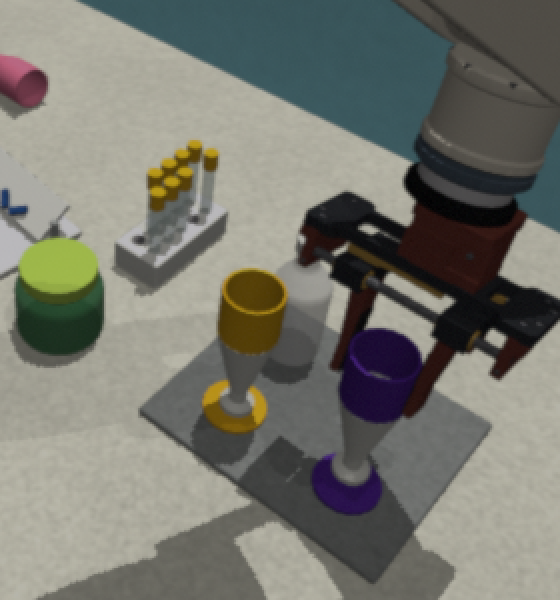

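Emit:
{"fn": "jog_arm", "kwargs": {
  "steps": [
    {"turn":[0,0,0],"dp":[0,0,-0.04],"claw":0.4},
    {"turn":[0,0,0],"dp":[0,0,-0.08],"claw":0.4},
    {"turn":[0,0,0],"dp":[0,0,-0.11],"claw":0.4},
    {"turn":[0,0,0],"dp":[0,0,-0.135],"claw":0.4},
    {"turn":[0,0,0],"dp":[0,0,-0.15],"claw":0.4},
    {"turn":[0,0,0],"dp":[0,0,-0.155],"claw":0.4},
    {"turn":[0,0,0],"dp":[0,0,-0.16],"claw":0.4},
    {"turn":[0,0,0],"dp":[0,0,-0.165],"claw":0.4},
    {"turn":[0,0,0],"dp":[0,0,-0.165],"claw":0.4}
  ]
}}

```text
t: 22.92
ee_pos: [493.0, -298.7, 128.2]
orientation: [-1.014, -1.016, 1.324]
ft_force: [-1.2, 0.1, -0.6]
width: 54.5
```

Emit:
{"fn": "jog_arm", "kwargs": {
  "steps": [
    {"turn":[0,0,0],"dp":[0,0,-0.006],"claw":0.4},
    {"turn":[0,0,0],"dp":[0,0,-0.012],"claw":0.4},
    {"turn":[0,0,0],"dp":[0,0,-0.018],"claw":0.4},
    {"turn":[0,0,0],"dp":[0,0,-0.024],"claw":0.4},
    {"turn":[0,0,0],"dp":[0,0,-0.024],"claw":0.4}
  ]
}}

```text
t: 23.33
ee_pos: [492.9, -298.6, 126.1]
orientation: [-1.013, -1.016, 1.324]
ft_force: [-0.4, 0.0, -2.3]
width: 54.3
```

Emit:
{"fn": "jog_arm", "kwargs": {
  "steps": [
    {"turn":[0,0,0],"dp":[0,0,-0.006],"claw":0.4},
    {"turn":[0,0,0],"dp":[0,0,-0.012],"claw":0.4},
    {"turn":[0,0,0],"dp":[0,0,-0.015],"claw":0.4},
    {"turn":[0,0,0],"dp":[0,0,-0.015],"claw":0.4}
  ]
}}

```text
t: 23.67
ee_pos: [493.0, -298.6, 125.1]
orientation: [-1.014, -1.016, 1.324]
ft_force: [-0.2, -0.0, -0.2]
width: 54.5
```

Emit:
{"fn": "jog_arm", "kwargs": {
  "steps": [
    {"turn":[0,0,0],"dp":[0,0,-0.006],"claw":0.4},
    {"turn":[0,0,0],"dp":[0,0,-0.012],"claw":0.4},
    {"turn":[0,0,0],"dp":[0,0,-0.015],"claw":0.4},
    {"turn":[0,0,0],"dp":[0,0,-0.015],"claw":0.4}
  ]
}}

```text
t: 24.0
ee_pos: [493.2, -298.7, 125.0]
orientation: [-1.014, -1.016, 1.324]
ft_force: [-0.7, 1.6, 8.1]
width: 54.5
```

Contact at 8 N. I relax the press and check that it's upright before letting go.

Emit:
{"fn": "jog_arm", "kwargs": {
  "steps": [
    {"turn":[0,0,0],"dp":[0,0,0],"claw":0.4},
    {"turn":[0,0,0],"dp":[0,0,0],"claw":0.4}
  ]
}}

```text
t: 24.17
ee_pos: [493.4, -298.8, 125.2]
orientation: [-1.015, -1.017, 1.324]
ft_force: [0.1, -0.3, -1.1]
width: 54.4
```

```bash
python3 ck2.py d3 | grep -v cone
```

```text
t 24.1667 [ 493.4 -298.8  125.2] tooly [-0.2575 -0.0016 -0.9663] F [ 0.1 -0.3 -1.1]
side disc [ 490.5 -298.3] 30.2
side body z lo [13.4 15.1]
side foot [ 495.5 -298.2] 19.5 123
  band z+ -9 x [465.  516.5] y [-323.4 -277.9]
  band z+ 0 x [464.8 517.1] y [-323.8 -275.2]
  band z+ 9 x [465.2 517.4] y [-324.8 -274.5]
  band z+ 18 x [464.7 516.8] y [-325.2 -273.8]
  band z+ 27 x [465.1 517.1] y [-324.8 -270.4]
  band z+ 36 x [465.2 516.6] y [-325.6 -270.7]
wrist disc [ 476.9 -298. ] 24.6
wrist body z lo [43.6 44.3]
wrist foot [ 481.2 -294.4] 22.3 528
  band z+ -9 x [467.8 517.9] y [-320.8 -273.4]
  band z+ 0 x [467.5 517.9] y [-320.8 -273.5]
  band z+ 9 x [467.8 517.8] y [-320.8 -273.4]
  band z+ 18 x [467.4 515.3] y [-324.3 -273.3]
  band z+ 27 x [467.3 512.3] y [-324.5 -269.8]
  band z+ 36 x [467.4 509. ] y [-323.2 -270.9]
```

View pics/d3s.png

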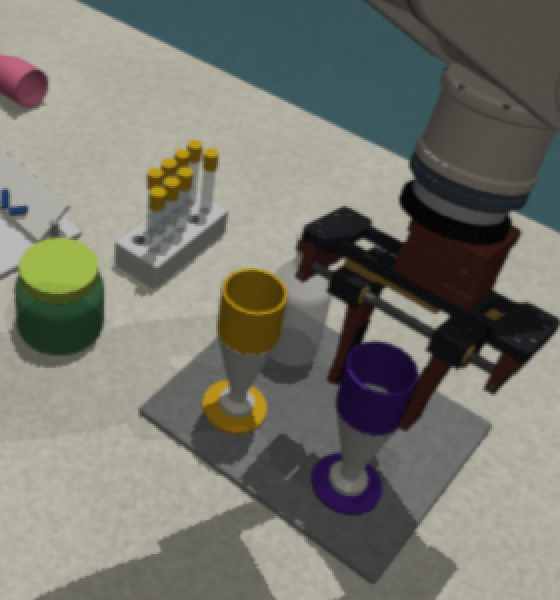

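Emit:
{"fn": "jog_arm", "kwargs": {
  "steps": [
    {"turn":[0,0,0],"dp":[0,0,-0.003],"claw":0.61},
    {"turn":[0,0,0],"dp":[0,0,-0.003],"claw":0.62},
    {"turn":[0,0,0],"dp":[0,0,-0.003],"claw":0.63},
    {"turn":[0,0,0],"dp":[0,0,-0.003],"claw":0.64},
    {"turn":[0,0,0],"dp":[0,0,-0.003],"claw":0.65},
    {"turn":[0,0,0],"dp":[0,0,-0.003],"claw":0.67},
    {"turn":[0,0,0],"dp":[0,0,-0.003],"claw":0.7},
    {"turn":[0,0,0],"dp":[0,0,-0.003],"claw":0.74},
    {"turn":[0,0,0],"dp":[0,0,-0.003],"claw":0.8},
    {"turn":[0,0,0],"dp":[0,0,-0.003],"claw":0.9},
    {"turn":[0,0,0],"dp":[0,0,-0.003],"claw":1},
    {"turn":[0,0,0],"dp":[0,0,-0.003],"claw":1}
  ]
}}

```text
t: 25.27
ee_pos: [493.4, -298.8, 124.8]
orientation: [-1.014, -1.017, 1.324]
ft_force: [-0.8, 0.2, 0.2]
width: 86.1
```

```bash
python3 ck2.py d4 | grep -v cone; python3 -c "
from h import *
y=R.from_rotvec(ctrl.get_obs()['orientation']).as_matrix()[:,1]; print((-y).round(3))"
```

```text
t 25.2667 [ 493.4 -298.8  124.8] tooly [-0.2577 -0.0015 -0.9662] F [-0.8  0.2  0.2]
side disc [ 491.2 -299. ] 30.7
side body z lo [13.5 15.3]
side foot [ 490.4 -290.6] 24.2 148
  band z+ -9 x [464.5 517.5] y [-324.4 -277.8]
  band z+ 0 x [464.9 517.5] y [-324.8 -275.7]
  band z+ 9 x [464.9 517.3] y [-324.7 -274.5]
  band z+ 18 x [464.9 517.1] y [-324.6 -274.3]
  band z+ 27 x [465.2 517.8] y [-324.5 -274.1]
  band z+ 36 x [465.2 517.5] y [-324.5 -273.3]
wrist disc [ 477.6 -297.6] 25.1
wrist body z lo [43.3 44. ]
wrist foot [ 481.3 -300.8] 22.3 521
  band z+ -9 x [467.7 518. ] y [-321.  -273.6]
  band z+ 0 x [467.7 518.1] y [-321.  -273.7]
  band z+ 9 x [467.7 517.8] y [-321.  -273.7]
  band z+ 18 x [467.4 515.1] y [-321.  -273.6]
  band z+ 27 x [467.4 512.3] y [-321.1 -273.6]
  band z+ 36 x [467.7 509.1] y [-323.1 -271.5]
[0.258 0.001 0.966]
```

View pics/d4w.png

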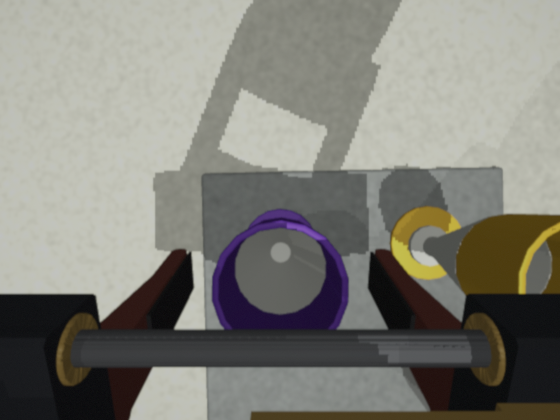

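Purple stands free. I retreat straight up.

Emit:
{"fn": "jog_arm", "kwargs": {
  "steps": [
    {"turn":[0,0,0],"dp":[0.02,0,0.1],"claw":1},
    {"turn":[0,0,0],"dp":[0.05,0,0.3],"claw":1},
    {"turn":[0,0,0],"dp":[0.1,0,0.65],"claw":1},
    {"turn":[0,0,0],"dp":[0.1,0,1],"claw":1},
    {"turn":[0,0,0],"dp":[0.1,0,1],"claw":1}
  ]
}}

```text
t: 25.78
ee_pos: [504.3, -300.3, 210.7]
orientation: [-1.023, -1.02, 1.324]
ft_force: [1.2, 0.0, 0.0]
width: 87.7
```

Emit:
{"fn": "jog_arm", "kwargs": {
  "steps": [
    {"turn":[0,0,0],"dp":[0,0,0.4],"claw":1},
    {"turn":[0,0,0],"dp":[0,0,0.8],"claw":1},
    {"turn":[0,0,0],"dp":[0,0,1],"claw":1},
    {"turn":[0,0,0],"dp":[0,0,1],"claw":1},
    {"turn":[0,0,0],"dp":[0,0,1],"claw":1},
    {"turn":[0,0,0],"dp":[0,0,1],"claw":1},
    {"turn":[0,0,0],"dp":[0,0,1],"claw":1},
    {"turn":[0,0,0],"dp":[0,0,1],"claw":1},
    {"turn":[0,0,0],"dp":[0,0,1],"claw":1},
    {"turn":[0,0,0],"dp":[0,0,1],"claw":1}
  ]
}}

```text
t: 26.62
ee_pos: [504.0, -300.2, 289.8]
orientation: [-1.022, -1.019, 1.324]
ft_force: [-0.2, 0.1, -0.6]
width: 87.5
```

Run:
```python
from h import *
a=dict(np.load("side0.npz")); d=ctrl.get_image("side"); t=ctrl.get_image("top"); save("e_s.png",d["img"]); save("e_t.png",cv2.resize(t["img"][160:290,170:450],None,fx=2.8,fy=2.8))
print(ctrl.get_obs()["t"],ctrl.get_obs()["ee_pos"].round(0))
P=pts(d);P0=pts(a)
for nm,(x,y,r,z0,z1) in {"jar":(465,14,60,75,95),"tubes":(630,15,80,60,130)}.items():
    for n,Q in(("before",P0),("after",P)):
        q=Q[(np.hypot(Q[...,0]-x,Q[...,1]-y)<r)&(Q[...,2]>z0)&(Q[...,2]<z1)]; print(nm,n,np.mean(q,0).round(1),len(q))
hsv=cv2.cvtColor(d["img"],cv2.COLOR_RGB2HSV); H,S,V=[hsv[...,i].astype(int) for i in range(3)]
for nm,m,c in(("yel",(H>12)&(H<34)&(S>120),(490,-180)),("pur",(H>118)&(H<148)&(S>90),(491,-298))):
    near=np.hypot(P[...,0]-c[0],P[...,1]-c[1])<45
    b=P[m&near&(P[...,2]>110)]; print(nm,"band",np.percentile(b,[1,99],axis=0).round(1))
    q=P[m&near&(P[...,2]>9)&(P[...,2]<20)]; print(" disc",np.round(cv2.minEnclosingCircle(q[:,:2].astype(np.float32))[0],1))
    w=P[(S<70)&near&(P[...,2]>16)&(P[...,2]<24)&(np.hypot(P[...,0]-c[0],P[...,1]-c[1])<24)]; print(" foot",np.percentile(w,[2,98],axis=0).round(1))
```

```text
26.7167 [ 504. -300.  290.]
jar before [450.6  14.1  83.8] 994
jar after [450.7  14.   83.8] 996
tubes before [617.    4.8  97.1] 969
tubes after [617.    4.8  97. ] 969
yel band [[ 462.7 -206.4  115.5]
 [ 515.3 -155.1  164.3]]
 disc [ 487.5 -179.2]
 foot [[ 474.8 -194.3   16.5]
 [ 502.4 -166.    23.7]]
pur band [[ 465.3 -324.8  116. ]
 [ 517.8 -274.4  469.9]]
 disc [ 490.1 -299.1]
 foot [[ 476.7 -312.9   16.5]
 [ 503.5 -283.4   23.8]]
```

View pics/e_s.png

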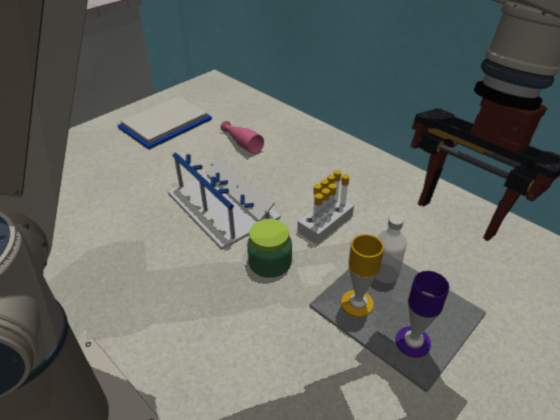

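View pics/e_t.png

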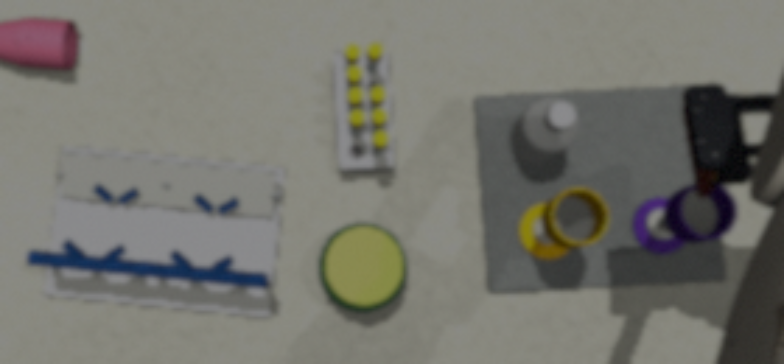

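Both measures stand on their own discs. The bottle (396,223 cap), jar and tube rack are where they were, and the gripper is clear. I hand in the job.

```bash
python3 -c "
from workcell import ctrl
print(ctrl.close_job(), ctrl.get_obs()['t'])"
```

```text
the job is handed in; nothing more can be done
the job is handed in; nothing more can be done
```

Both measures now stand upright on the disc of their own colour, and I handed the job in about 27 s into the 72 s allowed.

- **How it went:** I drew each measure out of the rack along its axis, turned it upright and carried it over the jar and tubes. I lowered it slowly until it touched, eased the pressure off and opened the fingers slowly. Yellow went first and purple second.
- **Last checks:** The final side view puts each foot within about 2 mm of its disc's centre, where the margin is 14 mm. After letting go, each band's wall was vertical. Jar and tube rack read the same as at the start (within 0.1 mm). The bottle looked unmoved in both views, but I did not measure it before and after. The gripper ended empty and above everything.
- **What went wrong:** The first reach for purple stopped short at joint 4's limit, without touching anything. I backed off and gripped it with the tool tilted 20° instead of 35°, then placed it with the tool leaning 15°.
- **Measurements that disagreed:**
  - Touching down on yellow pressed about 16 N for a moment, and the foot then sat about 2 mm lower than the wrist camera suggested, in line with the side view.
  - Some circle fits of the feet and discs were thrown off by shadow or by parts hidden from view (for example a fitted foot radius of 24 mm). I relied on the extents and pictures for those.

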